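Load a hub on a sprung gauging stage and set the inspection mirror

TASK

Set the silver hub, upright, in the middle of the raised sprung stage and let go of it (do not drop it). Then press it down and hold it until both orange spring bolts have snapped in over its flange, so that it stays down by itself. Last, tilt the mirror outward, away from the hub, to 45 degrees so that it stays there; leave the brass master, the blue bin and the wrench alone.

Things in the scene. Friction and masses are not known exactly. Their poses are not given: they have to be found in the camera images.
- hub: Silver turned aluminium hub with a brass band, about 0.5 kg, standing upright on the bench left or right of the fixture. Origin: centre of its underside, z up. Flange 100 mm diameter, z 0 to 10 mm; drum 80 mm diameter, z 10 to 45 mm; plain spigot 40 mm diameter, z 45 to 80 mm, good to grip from above. Any yaw is equal.
- fixture_centre (a point): Point on the fixed black base plate's upper face (35 mm above the bench), under the stage's middle. Axes are the fixture's: z up, x to the far bolt, y to the mirror. The plate runs x -120 to 120, y -85 to 175 mm. Two dark bolt housings stand at x +-74 to 106, y -25 to 25 mm, tops 101 mm above the bench.
- stage_top (a point): Centre of the upper face of the round steel sprung stage (80 mm diameter), 96 mm above the bench when up; moves down with it. Axes: the fixture's. Four blue lugs on the diagonals rise about 17 mm above this face, inner faces 52.7 mm from the centre, upper part flared outward: a flange set down up to about 4 mm off centre finds its place.
- stage (a joint): How far the sprung stage is pressed down, m: 0 up, 0.038 at its stop. Spring 11 N at the top, 18 N when latched; it carries the hub without sinking. Pressing the hub takes about 5 N at first, 10 to 20 N later as the flange wedges the bolts aside. Past 0.034 the bolts can catch; a caught hub rests at about 0.034. The damped bolts take about 0.4 s to return, so stay down a moment, then let up.
- bolt_far (a joint): Retraction of the orange spring bolt on the fixture's +x side, m: 0 fully out (so at the start, and again when caught over the flange), growing as it is wedged back, at most 0.012. Fully out, its 24 mm wide ramped nose ends 44 mm from the stage's axis; the nose's flat underside is 72 mm above the bench, its top 94 mm.
- bolt_near (a joint): The same for the orange spring bolt on the fixture's -x side.
- mirror (a joint): Tilt of the mirror from upright, rad: 0 upright, growing as it leans outward (fixture's +y, away from the hub), at most 1.4; 45 degrees is 0.785. A friction hinge holds it where it is left; moving it takes 0.2 N m (3 to 4 N at 60 mm from the hinge). A yellow radial mark on the white protractor plate at the hinge's +x end shows 45 degrees.
- mirror_hinge (a point): Middle of the mirror's hinge axis, 50 mm above the bench, 140 mm to the fixture's +y side of the stage's axis; the hinge runs along the fixture's x. The point turns with the mirror. Panel 150 mm wide, reaching 2 to 112 mm from the hinge, 8 mm thick (3 mm of it towards the hub); its reflecting face looks to the hub.
- mirror_edge (a point): Middle of the mirror's free upper edge, 112 mm from the hinge.
- master: Bystander: setting master, a black disc 104 mm in diameter with a brass disc 84 mm on it and a black knob, 66 mm tall; stands on the side where the hub does not. Origin: centre of its underside.
- bin: Bystander: open blue bin 160 x 110 x 55 mm with steel rings in it. Origin: centre of its underside.
- wrench: Bystander: steel wrench 180 mm long, lying on the bench. Origin at its middle, underneath.
Mind the look-alikes: they are no part of the job. Several things have the shape of the hub; the one meant has the colours described above.

How it is judged (in metres and radians):
On the way, in this order (a step that is already met when the one before it is completed fails the run):
1. the hub stands on the raised stage, let go of (horizontal distance between hub and stage_top below 0.006 m and z of hub in the frame of stage_top between -0.004 and 0.004 m and angle between hub's own z axis and vertical below 0.08 rad and value of joint stage below 0.008 m and contact force between the fingers and hub below 0.1 N), for 0.2 s.
2. the hub is held down by both bolts without the robot's help (value of joint stage above 0.029 m and value of joint each of bolt_far, bolt_near below 0.004 m and horizontal distance between hub and stage_top below 0.006 m and z of hub in the frame of stage_top below 0.004 m and angle between hub's own z axis and vertical below 0.08 rad and contact force between the fingers and hub below 0.1 N), for 0.3 s.
3. the mirror leans outward at 45 degrees (value of joint mirror between 0.685 and 0.885 rad), for 0.2 s.
At the end, for the whole second after the job is handed in: The hub stands upright (within 4.5 degrees) and centred (within 6 mm) on the stage, which is down by more than 29 mm and held there by both bolts (each out to within 4 mm), at rest; the mirror stays within about 6 degrees of 45 degrees (0.685 to 0.885 rad) (all of step 3 and value of joint stage above 0.029 m and value of joint each of bolt_far, bolt_near below 0.004 m and horizontal distance between hub and stage_top below 0.006 m and z of hub in the frame of stage_top below 0.004 m and angle between hub's own z axis and vertical below 0.08 rad and linear speed of hub below 0.02 m/s); the robot touches nothing.
It fails at once if the hub is dropped (falls freely faster than 0.7 m/s) (linear speed of hub above 0.7 m/s and contact force between the fingers and hub below 0.1 N).
It fails at once if the hub is tipped over (angle between hub's own z axis and vertical above 0.8 rad).
It fails at once if the brass master, the bin or the wrench is moved by more than 30 mm (distance of any of master, bin, wrench from where it was at the start of the episode above 0.03 m).
It also fails if it takes over 64 s, if anything falls off the work surface, if the arm or the gripper's body presses on something with over 40 N, if the wrist force passes 120 N, or if a joint passes its speed limit or range.

ROBOT

A 6-joint arm with a two-finger parallel gripper is mounted at the origin on the work surface. World frame = base frame: x ahead of the robot, y to its left, z up, the work surface at z = 0. Lengths are in mm, angles in rad, forces in N, time in s.
With the tool pointing down it reaches from about 325 to 875 mm from the base axis. Payload 4.4 kg.
Tool frame: the origin (TCP) lies midway between the tips of the shut fingers; the grasp point (between the pads) lies 19 mm behind it (grip_point_offset is the z of the grasp point in the tool frame, in mm); z points along the fingers, y is the direction in which the jaws open and shut (so a half turn about z gives the same grasp; the last joint's range is limited). The gripper opens to 85 mm and grips with 20 to 120 N. Pads are 22 mm wide; open, the fingers measure 114 mm over their backs; the gripper's body (76 mm by 85 mm) begins 54 mm behind the grasp point. The pads swing forward as they close: fully open they stand 13 mm farther back than shut.
Start: joints at [1.113, 0.207, 1.542, -0, 1.393, -0.15], TCP at [174.213, 547.975, 231.282] pointing down, gripper open.
Joint ranges: [-2.73, 2.73], [-0.86, 2.22], [0.23, 2.46], [-1.11, 4.25], [0.08, 2.63], [-2.82, 2.82]. Speed limits (rad/s): [2.79, 2.79, 3.14, 3.14, 3.14, 3.14].

INTERFACE

Orientations are given as a unit quaternion [x, y, z, w].
In Python, from cell import read_state, capture, camera_model, job_done, grip_point_offset gives the robot as it stands.
- The arm moves only by the shell command python3 -m crank 'ROWS' [FORCE]. ROWS is JSON, a list of rows, each an object of numbers: "x", "y", "z": the shift along the tool's x, y, z in m; "ax", "ay", "az": the turn, a rotation vector about the tool's x, y, z in rad; "hand": the closure in counts, from 0 (fully open) to 255 (shut). In form: [{"x": .., "y": .., "z": .., "ax": .., "ay": .., "az": .., "hand": ..}, ...]. A call has 1 to 10 rows; each row shifts and turns the pose as measured when the row begins, along the tool's axes as they then stand; what a row does not reach is not made up. A row lasts 1/12 s, in which the tool goes at most 41.7 mm and 7.16 degrees, less where a joint would pass 70% of its speed; a pose out of reach is approached as far as the arm can. A call with a gripper value outside its range is refused whole. The fingers move at their own pace and stop on an object; FORCE is the grip in N (left out, the last holds). Time passes only in rows, so rows that do not move let the fingers close. It gives the time, the measured TCP pose, the force and the opening at its end, in the units of the state.
- read_state(): the state, without advancing time (a new reading comes with each control period).
- capture(name): name is "scene" or "top"; returns the picture (420x560x3 uint8, red, green, blue); there is no depth.
- camera_model(name): a dict with "fx", "fy", "cx", "cy" (pixels), "cam_to_world" (4x4, takes a point from camera to world coordinates). Camera axes: x right, y down, z forward; pixel columns grow to the right and rows downward; lengths in mm; the calibration is good to about 2 mm. A picture is of the moment at which its call begins. camera_model takes no time and is no camera call.
- job_done(): hands the job in, once; it reports no verdict.
The state is a dict: "clock": time; "joint_pos": joint angles; "joint_velocities": joint speeds; "joint_torque": joint torques, N m; "position": TCP position; "orientation": TCP orientation; "force": force on the tool from outside, world axes, zero at the start; "moment": the same for the moment, N m; "finger_gap": opening from 0.0 (shut) to 1.0 (fully open).
Only numpy, scipy, OpenCV 4.12 (cv2) and the standard library are available. Lean on these libraries where they do the work, as an engineer would, in place of code of your own. Each camera call takes 0.05 s, during which the arm holds its last target.

## Working session

There is one attempt and no reset: what is moved stays moved. The work goes in short steps, Python scripts to look and compute and a shell command to move; the robot and the scene stay as the last step left them, time stands still between calls to the robot, and variables do not carry over. Pictures are saved under pics/ and viewed, and the job is handed in when it is done.

```bash
ls; mkdir -p pics; python3 - <<'E'
from cell import *
import cv2, numpy as np
print(read_state(), grip_point_offset)
for n in("scene","top"):
    im=capture(n); cv2.imwrite(f"pics/{n}0.png",im[:,:,::-1]); m=camera_model(n); print(n,m)
E
```

```text
pics
{'clock': 0.0, 'joint_pos': array([ 1.11250929e+00,  2.07439210e-01,  1.54297328e+00,  2.38073987e-06,
        1.39349005e+00, -1.50516849e-01]), 'joint_velocities': array([-0.00016231, -0.00105907,  0.00039865,  0.00142697, -0.00208064,
       -0.0004281 ]), 'joint_torque': array([-3.79137259e-05, -3.83062434e+01, -2.91583139e+01, -2.55010973e-04,
        1.08871632e-02,  3.26466534e-05]), 'position': array([173.86545362, 547.28398794, 230.10568426]), 'orientation': array([ 1.53278569e-01,  9.88182345e-01, -1.10149782e-03, -3.47281099e-04]), 'force': array([0.44581793, 0.62590747, 0.84143193]), 'moment': array([ 0.02695935,  0.02483163, -0.02183896]), 'finger_gap': 1.0013741308831365} -18.700000000000003
scene {'fx': 452.956757551252, 'fy': 452.956757551252, 'cx': 276.91937443563654, 'cy': 208.93864615694056, 'cam_to_world': array([[-7.66927357e-01,  4.73981511e-01, -4.32624498e-01,
         1.01550047e+03],
       [ 6.41555174e-01,  5.50380388e-01, -5.34311134e-01,
         7.23787672e+02],
       [-1.51455594e-02, -6.87330311e-01, -7.26187067e-01,
         9.73870137e+02],
       [ 0.00000000e+00,  0.00000000e+00,  0.00000000e+00,
         1.00000000e+00]])}
top {'fx': 532.3139349185766, 'fy': 532.3139349185766, 'cx': 281.85465412733225, 'cy': 207.99742510591554, 'cam_to_world': array([[-9.74150105e-03, -9.98480605e-01,  5.42363742e-02,
         4.23562053e+02],
       [-9.99933502e-01,  9.39219066e-03, -6.69169072e-03,
         6.57134296e+01],
       [ 6.17212504e-03, -5.42979547e-02, -9.98505702e-01,
         1.73928703e+03],
       [ 0.00000000e+00,  0.00000000e+00,  0.00000000e+00,
         1.00000000e+00]])}
```

View pics/scene0.png

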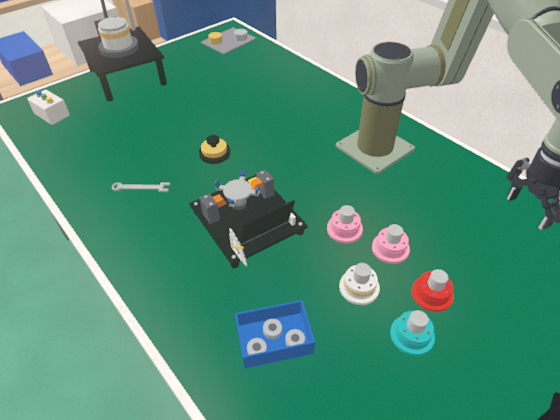

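View pics/top0.png

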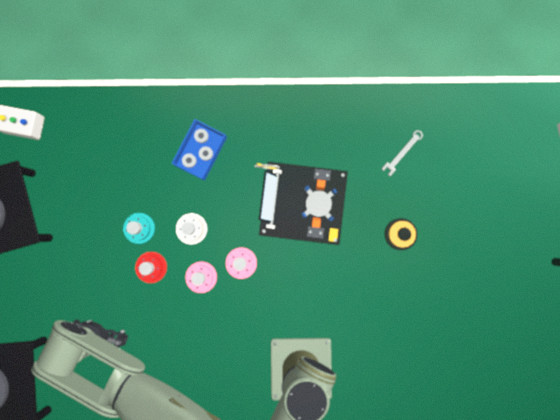

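The scene view shows five hub shapes on the bench: pink (346,222), pink (391,240), red (434,287), teal (414,328) and silver/white with a brass band (360,282). A sixth stands on a side table at (115,35), off the bench. The fixture is at about (240,205), with the mirror on the side towards the hub. My choice is the one at scene (360,282), top (191,229), and I'll check it in a crop.

```bash
python3 - <<'E'
import cv2, numpy as np
a=cv2.imread("pics/scene0.png");b=cv2.imread("pics/top0.png")
A=cv2.resize(a[250:310,325:405],(400,300),interpolation=cv2.INTER_CUBIC)
B=cv2.resize(b[205:265,155:235],(400,300),interpolation=cv2.INTER_CUBIC)
C=cv2.resize(a[160:272,180:320],(400,300),interpolation=cv2.INTER_CUBIC)
D=cv2.resize(b[150:255,245:385],(400,300),interpolation=cv2.INTER_CUBIC)
cv2.imwrite("pics/crop1.png",np.vstack([np.hstack([A,B]),np.hstack([C,D])]))
E
```

```text
(no output)
```

View pics/crop1.png

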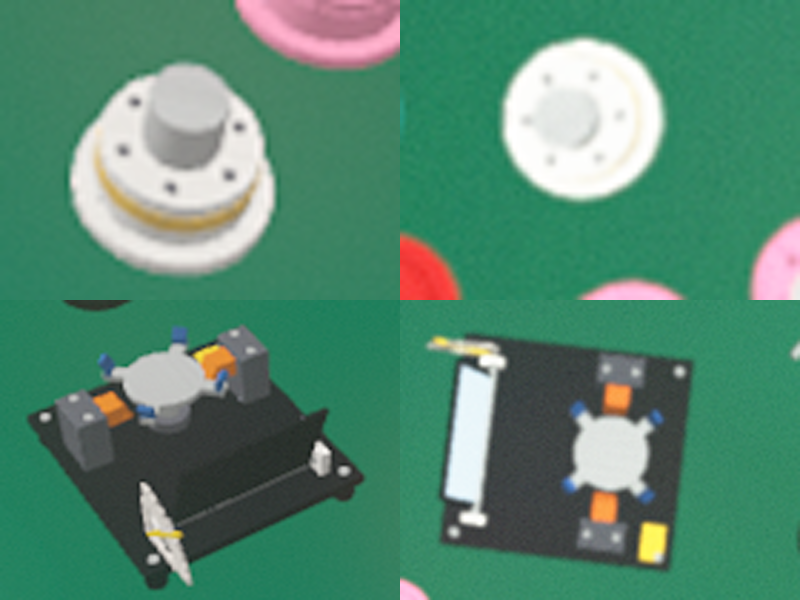

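The crop confirms a silver hub with a brass band, so that is the one. The stage, orange bolts and four blue lugs are clear, and the protractor stands at the far (+x) end of the mirror.

```bash
cat >h.py <<'E'
import cv2, numpy as np
from cell import *
from scipy.spatial.transform import Rotation as R
def ray(n,uv):
    m=camera_model(n);T=m["cam_to_world"]
    d=T[:3,:3]@np.array([(uv[0]-m["cx"])/m["fx"],(uv[1]-m["cy"])/m["fy"],1]);return T[:3,3],d
def onz(n,uv,z):
    o,d=ray(n,uv);return o+d*(z-o[2])/d[2]
def proj(n,p):
    m=camera_model(n);T=m["cam_to_world"];q=T[:3,:3].T@(np.asarray(p,float)-T[:3,3])
    return np.array([m["fx"]*q[0]/q[2]+m["cx"],m["fy"]*q[1]/q[2]+m["cy"]])
def fitz(n,mask,z):
    c=max(cv2.findContours(mask.astype(np.uint8),cv2.RETR_EXTERNAL,cv2.CHAIN_APPROX_NONE)[0],key=cv2.contourArea)
    c=cv2.convexHull(c)[:,0]
    P=np.array([onz(n,p,z)[:2] for p in c]).astype(np.float32)
    e=cv2.minEnclosingCircle(P);f=cv2.fitEllipse(P)
    return e,f
def blobs(mask,amin=8):
    n,l,s,c=cv2.connectedComponentsWithStats(mask.astype(np.uint8));return [(c[i].round(2),s[i,4]) for i in range(1,n) if s[i,4]>=amin]
def box(mask,x0,x1,y0,y1):
    m=np.zeros_like(mask);m[y0:y1,x0:x1]=mask[y0:y1,x0:x1];return m
E
python3 - <<'E'
from h import *
t=cv2.imread("pics/top0.png");s=cv2.imread("pics/scene0.png")
ht=cv2.cvtColor(t,cv2.COLOR_BGR2HSV);hs=cv2.cvtColor(s,cv2.COLOR_BGR2HSV)
light=lambda h:(h[...,1]<90)&(h[...,2]>120)
m=box(light(ht),165,220,205,255); print("hub top flange z10",fitz("top",m,8))
m=box(light(hs),330,390,255,310)
ys,xs=np.where(m);print(xs.min(),xs.max(),ys.max())
# spigot top in both
m2=box(light(ht)&(ht[...,2]<228),175,203,215,243);print("spig",blobs(m2))
m=box((ht[...,1]<60)&(ht[...,2]>150),300,340,185,222); print("stage", fitz("top",m,96))
blue=lambda h:(h[...,0]>100)&(h[...,0]<125)&(h[...,1]>120)&(h[...,2]>60)
org=lambda h:(h[...,0]>5)&(h[...,0]<17)&(h[...,1]>160)
for c,a in blobs(box(blue(ht),295,345,170,240),4): print("lug",c,a,onz("top",c,108))
for c,a in blobs(box(org(ht),295,345,160,245),8): print("bolt",c,a,onz("top",c,92))
E
```

```text
hub top flange z10 (((454.44134521484375, 349.5941162109375), 53.559146881103516), ((454.32470703125, 349.61962890625), (106.2239761352539, 106.8207778930664), 124.70094299316406))
339 389 304
spig [(array([177.68, 228.23]), np.int32(31)), (array([192.32, 230.47]), np.int32(19))]
stage (((527.215576171875, -60.257835388183594), 53.214744567871094), ((526.92626953125, -59.18290710449219), (98.61067199707031, 100.44564056396484), 109.76465606689453))
lug [306.62 187.38] 13 [574.97250544 -22.02575004 108.        ]
lug [334.38 190.54] 13 [ 564.43361106 -107.33152361  108.        ]
lug [303.33 214.67] 12 [491.05058678 -10.899263   108.        ]
lug [331.15 218.38] 13 [478.85192665 -96.12329857 108.        ]
bolt [320.49 184.04] 72 [586.48027298 -66.13646398  92.        ]
bolt [316.01 221.88] 75 [469.0013997  -50.65075198  92.        ]
```

```bash
python3 - <<'E'
from h import *
t=cv2.imread("pics/top0.png");s=cv2.imread("pics/scene0.png")
ht=cv2.cvtColor(t,cv2.COLOR_BGR2HSV);hs=cv2.cvtColor(s,cv2.COLOR_BGR2HSV)
m=box((hs[...,1]<90)&(hs[...,2]>110),330,390,255,310); print("hub scene z5",fitz("scene",m,5))
blue=lambda h:(h[...,0]>95)&(h[...,0]<130)&(h[...,1]>90)
org=lambda h:(h[...,0]>5)&(h[...,0]<20)&(h[...,1]>150)&(h[...,2]>150)
for c,a in blobs(box(blue(hs),180,300,160,230),4): print("lug",c,a,onz("scene",c,106))
for c,a in blobs(box(org(hs),180,300,160,230),6): print("bolt",c,a,onz("scene",c,88))
Rz=R.from_euler('z',-0.13);C=np.array([527.3,-59,0])
for k in [(1,1),(1,-1),(-1,1),(-1,-1)]:
  print(k,proj("scene",C+Rz.apply([k[0]*42,k[1]*42,106])))
print("hub spigot top proj",proj("scene",[454.4,349.6,80]),proj("top",[454.4,349.6,80]))
m=box((hs[...,1]<60)&(hs[...,2]>150),215,262,170,212);print("stage scene",fitz("scene",m,96))
st=read_state();print(R.from_quat(st["orientation"]).as_matrix().round(3))
E
```

```text
hub scene z5 (((445.35516357421875, 343.7904968261719), 66.41886138916016), ((446.6491394042969, 347.8775939941406), (100.08467864990234, 133.05384826660156), 123.69807434082031))
lug [242.17 172.53] 30 [481.79437308 -89.6491372  106.        ]
lug [216.68 183.21] 28 [ 562.58118229 -100.7144249   106.        ]
lug [257.07 189.57] 14 [492.77821156  -6.72952114 106.        ]
lug [230.35 201.13] 23 [574.80067005 -18.64458015 106.        ]
bolt [255.78 182.94] 87 [467.94022025 -45.62490489  88.        ]
bolt [219.06 199.68] 87 [585.97899575 -58.93739395  88.        ]
(1, 1) [229.56879995 200.2241683 ]
(1, -1) [215.3148411  182.35981856]
(-1, 1) [256.38796178 188.30279494]
(-1, -1) [241.44969495 171.30536454]
hub spigot top proj [361.47031504 268.05279659] [187.25119305 227.91078928]
stage scene (((525.8643188476562, -56.170074462890625), 52.15958786010742), ((523.5392456054688, -55.84521484375), (95.92147064208984, 101.8711166381836), 64.22042083740234))
[[-0.953  0.303 -0.001]
 [ 0.303  0.953 -0.002]
 [ 0.    -0.002 -1.   ]]
```

```bash
cat >>h.py <<'E'
def need(x,y,z,yawx=180-7.45):
    s=read_state();Q=R.from_quat(s["orientation"])
    a=np.radians(yawx);X=np.array([np.cos(a),np.sin(a),0]);Z=np.array([0,0,-1.]);T=R.from_matrix(np.c_[X,np.cross(Z,X),Z])
    print("t",round(s["clock"],2),"pos",s["position"].round(1),"d tool mm",Q.inv().apply(np.array([x,y,z])-s["position"]).round(1),"rot",(Q.inv()*T).as_rotvec().round(4),"F",s["force"].round(1),"gap",round(s["finger_gap"],3))
E
python3 -c "
from h import *
need(454.4,349.6,150)"
```

```text
t 0.1 pos [173.9 547.3 230.2] d tool mm [-327.2 -103.3   80.3] rot [-0.0021 -0.0005 -0.1778] F [-1.  -0.3  0. ] gap 1.002
```

```bash
python3 -m crank '[{"x":-0.032,"y":-0.013,"z":0.003,"az":-0.018},{"x":-0.032,"y":-0.013,"z":0.003,"az":-0.018},{"x":-0.032,"y":-0.013,"z":0.003,"az":-0.018},{"x":-0.032,"y":-0.013,"z":0.003,"az":-0.018},{"x":-0.032,"y":-0.013,"z":0.003,"az":-0.018},{"x":-0.032,"y":-0.013,"z":0.003,"az":-0.018},{"x":-0.032,"y":-0.013,"z":0.003,"az":-0.018},{"x":-0.032,"y":-0.013,"z":0.003,"az":-0.018},{"x":-0.032,"y":-0.013,"z":0.003,"az":-0.018},{"x":-0.032,"y":-0.013,"z":0.003,"az":-0.018}]' 40
python3 -c "
from h import *
need(454.4,349.6,130)"
```

```text
t 0.1 pos [173.9 547.3 230.2] d tool mm [-327.2 -103.2  100.3] rot [-0.0021 -0.0005 -0.1778] F [-1.  -0.3  0. ] gap 1.002validation failed for argument at $[0]...
```

The call was refused. The rows probably need every key, so I'll give them all.

```bash
python3 -m crank '[{"x":-0.032,"y":-0.013,"z":0.003,"ax":0,"ay":0,"az":-0.018,"hand":0},{"x":-0.032,"y":-0.013,"z":0.003,"ax":0,"ay":0,"az":-0.018,"hand":0},{"x":-0.032,"y":-0.013,"z":0.003,"ax":0,"ay":0,"az":-0.018,"hand":0},{"x":-0.032,"y":-0.013,"z":0.003,"ax":0,"ay":0,"az":-0.018,"hand":0},{"x":-0.032,"y":-0.013,"z":0.003,"ax":0,"ay":0,"az":-0.018,"hand":0},{"x":-0.032,"y":-0.013,"z":0.003,"ax":0,"ay":0,"az":-0.018,"hand":0},{"x":-0.032,"y":-0.013,"z":0.003,"ax":0,"ay":0,"az":-0.018,"hand":0},{"x":-0.032,"y":-0.013,"z":0.003,"ax":0,"ay":0,"az":-0.018,"hand":0}]' 40
python3 -c "
from h import *
need(454.4,349.6,130)"
```

```text
clock: 0.77
position: [397.6, 382.4, 200.9]
orientation: [0.071, 0.997, -0.002, -0.004]
force: [-0.3, -0.1, -0.7]
finger_gap: 1.001
t 0.77 pos [397.6 382.4 200.9] d tool mm [-61.3 -24.1  70.6] rot [-0.0045 -0.0074 -0.0116] F [-0.3 -0.1 -0.7] gap 1.001
```

```bash
python3 -m crank '[{"x":-0.020,"y":-0.008,"z":0.020,"ax":-0.002,"ay":-0.003,"az":-0.004,"hand":0},{"x":-0.020,"y":-0.008,"z":0.020,"ax":-0.002,"ay":-0.003,"az":-0.004,"hand":0},{"x":-0.020,"y":-0.008,"z":0.020,"ax":0,"ay":0,"az":-0.004,"hand":0},{"x":0,"y":0,"z":0,"ax":0,"ay":0,"az":0,"hand":0}]'
python3 -c "
from h import *
need(454.4,349.6,130)"
```

```text
clock: 1.1
position: [462.1, 343.6, 138.3]
orientation: [0.068, 0.998, -0.0, 0.001]
force: [-0.1, -1.2, -0.7]
finger_gap: 1.0
t 1.1 pos [462.1 343.6 138.3] d tool mm [8.5 4.9 8.3] rot [-0.0004  0.0024 -0.0066] F [-0.1 -1.2 -0.7] gap 1.0
```

```bash
python3 -m crank '[{"x":0.008,"y":0.005,"z":0.008,"ax":0,"ay":0.002,"az":-0.006,"hand":0},{"x":0,"y":0,"z":0,"ax":0,"ay":0,"az":0,"hand":0}]'
python3 -c "
from h import *
need(454.4,349.6,48)
im=capture('scene');cv2.imwrite('pics/s1.png',cv2.resize(im[190:330,270:450,::-1],(720,560)))
im=capture('top');cv2.imwrite('pics/t1.png',cv2.resize(im[150:300,100:300,::-1],(800,600)))"
```

```text
clock: 1.27
position: [453.9, 348.7, 127.9]
orientation: [0.067, 0.998, -0.001, -0.002]
force: [-0.8, -1.0, -0.8]
finger_gap: 1.0
t 1.27 pos [453.9 348.7 127.9] d tool mm [-0.7  1.2 79.9] rot [-0.0022 -0.0038 -0.0039] F [-0.8 -1.  -0.8] gap 1.0
```

View pics/s1.png

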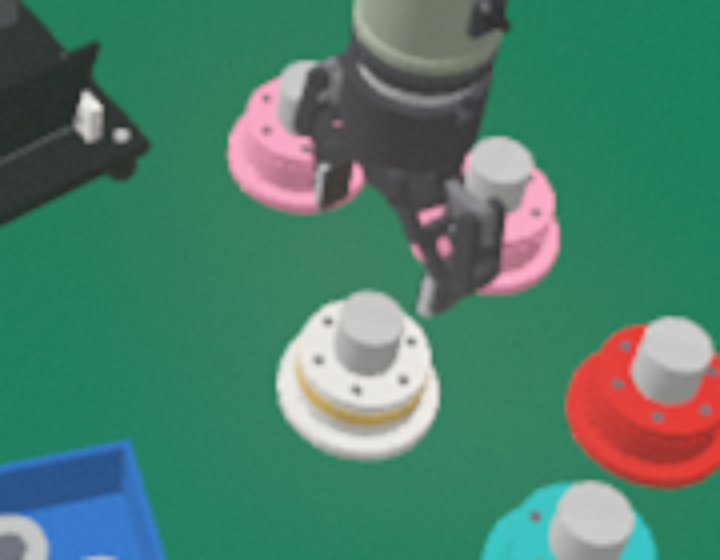

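View pics/t1.png

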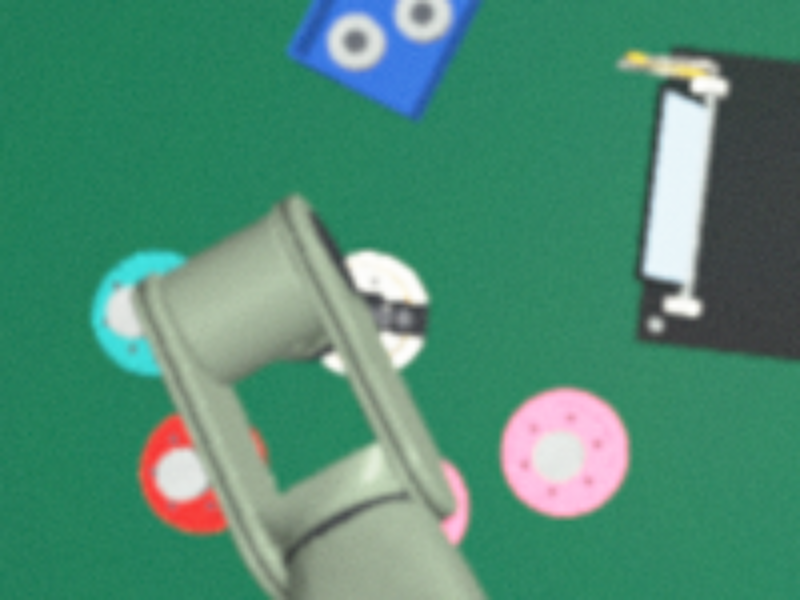

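The gripper is centred over the silver hub, with the fingers straddling the spigot, which is at crop (370,320) in the scene view. I'll descend.

```bash
python3 -m crank '[{"x":0,"y":0,"z":0.020,"ax":-0.001,"ay":-0.001,"az":0,"hand":0},{"x":0,"y":0,"z":0.020,"ax":0,"ay":0,"az":0,"hand":0},{"x":0,"y":0,"z":0.015,"ax":0,"ay":0,"az":0,"hand":0},{"x":0,"y":0,"z":0.012,"ax":0,"ay":0,"az":0,"hand":0},{"x":0,"y":0,"z":0,"ax":0,"ay":0,"az":0,"hand":0}]'
python3 -c "
from h import *
need(454.4,349.6,48)"
```

```text
clock: 1.78
position: [457.1, 357.3, 69.3]
orientation: [0.062, 0.998, 0.005, 0.008]
force: [-1.1, 0.2, -0.4]
finger_gap: 0.999
t 1.78 pos [457.1 357.3  69.3] d tool mm [ 2.  -8.3 21.2] rot [0.0113 0.0147 0.0064] F [-1.1  0.2 -0.4] gap 0.999
```

```bash
python3 -m crank '[{"x":0.001,"y":-0.007,"z":0.004,"ax":0.01,"ay":0.013,"az":0.005,"hand":0},{"x":0,"y":0,"z":0,"ax":0,"ay":0,"az":0,"hand":0}]'
python3 -c "
from h import *
need(454.4,349.6,48)"
```

```text
clock: 1.95
position: [454.8, 351.5, 66.3]
orientation: [0.063, 0.998, 0.001, 0.001]
force: [0.1, 0.1, -1.1]
finger_gap: 0.996
t 1.95 pos [454.8 351.5  66.3] d tool mm [ 0.2 -2.  18.3] rot [0.0014 0.0019 0.0036] F [ 0.1  0.1 -1.1] gap 0.996
```

```bash
python3 -m crank '[{"x":0,"y":-0.002,"z":0.007,"ax":0.001,"ay":0.001,"az":0.003,"hand":0},{"x":0,"y":-0.001,"z":0.006,"ax":0.001,"ay":0.001,"az":0,"hand":0},{"x":0,"y":0,"z":0.004,"ax":0,"ay":0,"az":0,"hand":0},{"x":0,"y":0,"z":0,"ax":0,"ay":0,"az":0,"hand":0}]'
python3 -c "
from h import *
need(454.4,349.6,48)"
```

```text
clock: 2.28
position: [456.7, 349.5, 51.1]
orientation: [0.065, 0.998, 0.001, 0.002]
force: [-1.0, -0.3, 0.2]
finger_gap: 1.003
t 2.28 pos [456.7 349.5  51.1] d tool mm [ 2.3 -0.2  3.1] rot [0.0029 0.0046 0.0001] F [-1.  -0.3  0.2] gap 1.003
```

```bash
python3 -m crank '[{"x":0.002,"y":0,"z":0.002,"ax":0.003,"ay":0.004,"az":0,"hand":0},{"x":0,"y":0,"z":0,"ax":0,"ay":0,"az":0,"hand":0}]'
python3 -c "
from h import *
need(454.4,349.6,48)"
```

```text
clock: 2.45
position: [454.7, 349.6, 48.8]
orientation: [0.065, 0.998, -0.0, 0.0]
force: [-0.2, -0.9, -0.0]
finger_gap: 1.003
t 2.45 pos [454.7 349.6  48.8] d tool mm [ 0.4 -0.   0.8] rot [-0.0004  0.0002 -0.0005] F [-0.2 -0.9 -0. ] gap 1.003
```

```bash
python3 -m crank '[{"x":0,"y":0,"z":0,"ax":0,"ay":0,"az":0,"hand":255},{"x":0,"y":0,"z":0,"ax":0,"ay":0,"az":0,"hand":255},{"x":0,"y":0,"z":0,"ax":0,"ay":0,"az":0,"hand":255},{"x":0,"y":0,"z":0,"ax":0,"ay":0,"az":0,"hand":255},{"x":0,"y":0,"z":0,"ax":0,"ay":0,"az":0,"hand":255},{"x":0,"y":0,"z":0,"ax":0,"ay":0,"az":0,"hand":255},{"x":0,"y":0,"z":0,"ax":0,"ay":0,"az":0,"hand":255},{"x":0,"y":0,"z":0,"ax":0,"ay":0,"az":0,"hand":255}]' 50
python3 -c "
from h import *
need(454.4,349.6,48)"
```

```text
clock: 3.12
position: [455.5, 350.6, 49.6]
orientation: [0.065, 0.998, 0.001, 0.001]
force: [0.6, 0.4, -0.4]
finger_gap: 0.451
t 3.12 pos [455.5 350.6  49.6] d tool mm [ 0.9 -1.2  1.6] rot [ 0.0018  0.0017 -0.0006] F [ 0.6  0.4 -0.4] gap 0.451
```

The fingers stopped on something 38–40 mm wide, which matches the spigot. Now I'll lift.

```bash
python3 -m crank '[{"x":0,"y":0,"z":-0.015,"ax":0,"ay":0,"az":0,"hand":255},{"x":0,"y":0,"z":-0.025,"ax":0,"ay":0,"az":0,"hand":255},{"x":0,"y":0,"z":-0.03,"ax":0,"ay":0,"az":0,"hand":255},{"x":0,"y":0,"z":-0.03,"ax":0,"ay":0,"az":0,"hand":255},{"x":0,"y":0,"z":-0.03,"ax":0,"ay":0,"az":0,"hand":255},{"x":0,"y":0,"z":-0.03,"ax":0,"ay":0,"az":0,"hand":255},{"x":0,"y":0,"z":-0.03,"ax":0,"ay":0,"az":0,"hand":255},{"x":0,"y":0,"z":-0.02,"ax":0,"ay":0,"az":0,"hand":255},{"x":0,"y":0,"z":0,"ax":0,"ay":0,"az":0,"hand":255}]'
python3 -c "
from h import *
need(527.3,-59,250)
im=capture('scene');cv2.imwrite('pics/s2.png',cv2.resize(im[100:340,200:500,::-1],(750,600)))"
```

```text
clock: 3.87
position: [444.7, 343.8, 250.1]
orientation: [0.065, 0.998, -0.011, -0.016]
force: [0.7, 0.5, -3.8]
finger_gap: 0.452
t 3.87 pos [444.7 343.8 250.1] d tool mm [-134.3 -388.5    5.3] rot [-0.0241 -0.0308 -0.0004] F [ 0.7  0.5 -3.8] gap 0.452
```

View pics/s2.png

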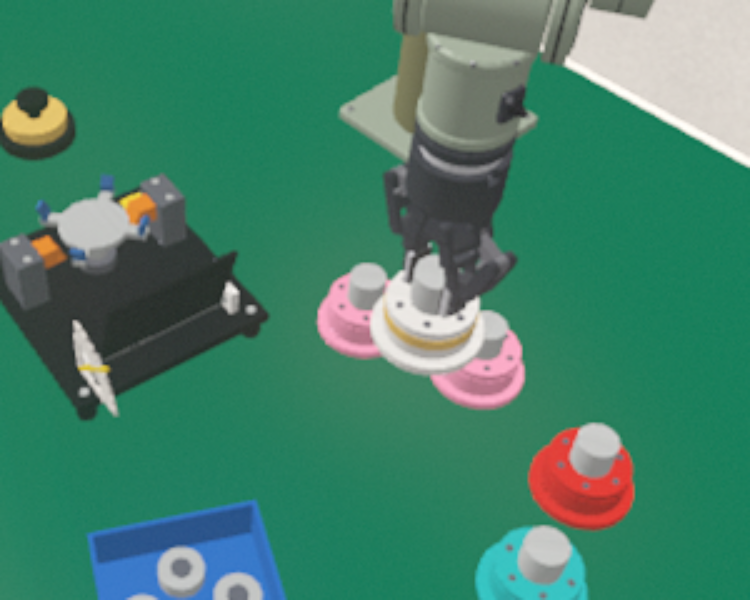

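The hub is held and lifted (the force reading shows about 3.8 N of weight), and the mirror side is clear below it. I'll straighten the tool and carry the hub over.

```bash
python3 -m crank '[{"x":-0.006,"y":-0.015,"z":0,"ax":-0.012,"ay":-0.016,"az":0,"hand":255},{"x":-0.010,"y":-0.028,"z":-0.001,"ax":-0.012,"ay":-0.014,"az":0,"hand":255},{"x":-0.011,"y":-0.032,"z":0,"ax":0,"ay":0,"az":0,"hand":255},{"x":-0.011,"y":-0.032,"z":0,"ax":0,"ay":0,"az":0,"hand":255},{"x":-0.011,"y":-0.032,"z":0,"ax":0,"ay":0,"az":0,"hand":255},{"x":-0.011,"y":-0.032,"z":0,"ax":0,"ay":0,"az":0,"hand":255},{"x":0,"y":0,"z":0,"ax":0,"ay":0,"az":0,"hand":255}]'
python3 -c "
from h import *
need(527.3,-59,250)"
```

```text
clock: 4.5
position: [469.6, 157.6, 225.9]
orientation: [0.061, 0.998, -0.007, -0.018]
force: [0.7, 1.0, -5.6]
finger_gap: 0.449
t 4.5 pos [469.6 157.6 225.9] d tool mm [ -82.9 -208.3  -23.7] rot [-0.0162 -0.0352  0.0078] F [ 0.7  1.  -5.6] gap 0.449
```

```bash
python3 -m crank '[{"x":0,"y":0,"z":-0.025,"ax":-0.014,"ay":-0.03,"az":0.006,"hand":255},{"x":0,"y":0,"z":-0.015,"ax":0,"ay":0,"az":0,"hand":255},{"x":0,"y":0,"z":0,"ax":0,"ay":0,"az":0,"hand":255}]'
python3 -c "
from h import *
need(527.3,-59,260)"
```

```text
clock: 4.75
position: [463.9, 153.4, 254.0]
orientation: [0.068, 0.998, -0.003, -0.014]
force: [0.9, -0.1, -5.9]
finger_gap: 0.452
t 4.75 pos [463.9 153.4 254. ] d tool mm [ -91.5 -201.9   -6.8] rot [-0.0085 -0.0279 -0.0061] F [ 0.9 -0.1 -5.9] gap 0.452
```

```bash
python3 -m crank '[{"x":-0.010,"y":-0.024,"z":-0.005,"ax":-0.008,"ay":-0.026,"az":-0.006,"hand":255},{"x":-0.014,"y":-0.028,"z":-0.004,"ax":0,"ay":-0.004,"az":0,"hand":255},{"x":-0.014,"y":-0.030,"z":-0.004,"ax":0,"ay":-0.004,"az":0,"hand":255},{"x":-0.014,"y":-0.030,"z":-0.004,"ax":0,"ay":-0.004,"az":0,"hand":255},{"x":0,"y":0,"z":0,"ax":0,"ay":0,"az":0,"hand":255}]'
python3 -c "
from h import *
need(527.3,-59,250)"
```

```text
clock: 5.17
position: [494.4, 34.4, 255.4]
orientation: [0.061, 0.998, -0.001, -0.006]
force: [0.1, 0.4, -5.2]
finger_gap: 0.455
t 5.17 pos [494.4  34.4 255.4] d tool mm [-44.  -88.7   5.1] rot [-0.0028 -0.0115  0.0081] F [ 0.1  0.4 -5.2] gap 0.455
```

```bash
python3 -m crank '[{"x":-0.012,"y":-0.025,"z":-0.002,"ax":-0.002,"ay":-0.010,"az":0.006,"hand":255},{"x":-0.014,"y":-0.030,"z":-0.002,"ax":0,"ay":-0.002,"az":0,"hand":255},{"x":-0.012,"y":-0.023,"z":-0.002,"ax":0,"ay":-0.002,"az":0,"hand":255},{"x":0,"y":0,"z":0,"ax":0,"ay":0,"az":0,"hand":255},{"x":0,"y":0,"z":0,"ax":0,"ay":0,"az":0,"hand":255}]'
python3 -c "
from h import *
need(527.3,-59,200)"
```

```text
clock: 5.58
position: [516.0, -49.1, 244.6]
orientation: [0.065, 0.998, 0.002, -0.011]
force: [0.0, 1.1, -5.3]
finger_gap: 0.452
t 5.58 pos [516.  -49.1 244.6] d tool mm [-13.5  -8.5  44.3] rot [ 0.003  -0.0228  0.0006] F [ 0.   1.1 -5.3] gap 0.452
```

```bash
python3 -m crank '[{"x":-0.010,"y":-0.007,"z":0.015,"ax":0.002,"ay":-0.02,"az":0,"hand":255},{"x":-0.003,"y":-0.001,"z":0.018,"ax":0,"ay":0,"az":0,"hand":255},{"x":0,"y":0,"z":0.018,"ax":0,"ay":0,"az":0,"hand":255},{"x":0,"y":0,"z":0,"ax":0,"ay":0,"az":0,"hand":255}]'
python3 -c "
from h import *
need(527.3,-59,170)"
```

```text
clock: 5.92
position: [523.7, -54.9, 184.3]
orientation: [0.064, 0.998, 0.002, -0.006]
force: [-2.2, 0.0, -7.0]
finger_gap: 0.453
t 5.92 pos [523.7 -54.9 184.3] d tool mm [-4.3 -3.7 14.2] rot [ 0.0035 -0.013   0.0022] F [-2.2  0.  -7. ] gap 0.453
```

```bash
python3 -m crank '[{"x":-0.004,"y":-0.003,"z":0.007,"ax":0.003,"ay":-0.012,"az":0.002,"hand":255},{"x":0,"y":0,"z":0,"ax":0,"ay":0,"az":0,"hand":255}]'
python3 - <<'E'
from h import *
need(527.3,-59,170)
im=capture('scene');cv2.imwrite('pics/s3.png',cv2.resize(im[100:260,150:350,::-1],(750,600)))
im=capture('top');cv2.imwrite('pics/t3.png',cv2.resize(im[150:255,245:385,::-1],(800,600)))
E
```

```text
clock: 6.08
position: [524.2, -55.4, 173.4]
orientation: [0.064, 0.998, 0.001, -0.005]
force: [-0.6, 1.2, -5.9]
finger_gap: 0.452
t 6.08 pos [524.2 -55.4 173.4] d tool mm [-3.5 -3.1  3.3] rot [ 0.0022 -0.0092  0.0025] F [-0.6  1.2 -5.9] gap 0.452
```

View pics/s3.png

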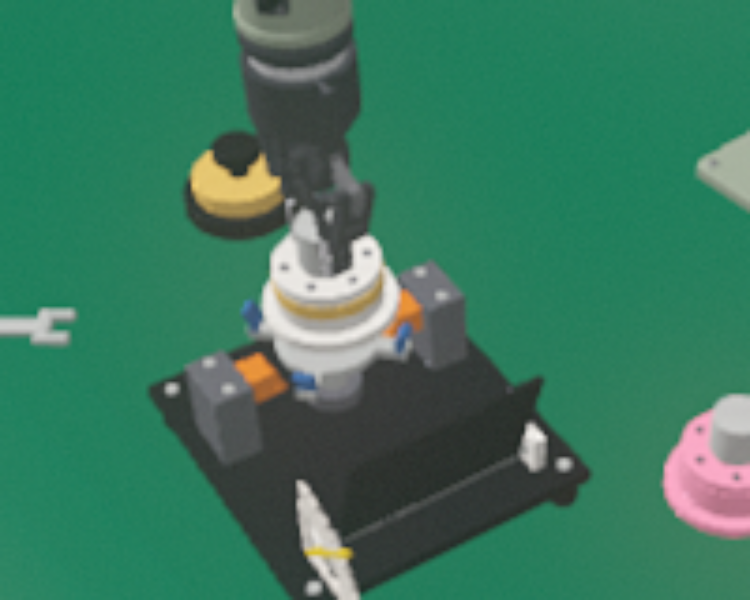

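View pics/t3.png

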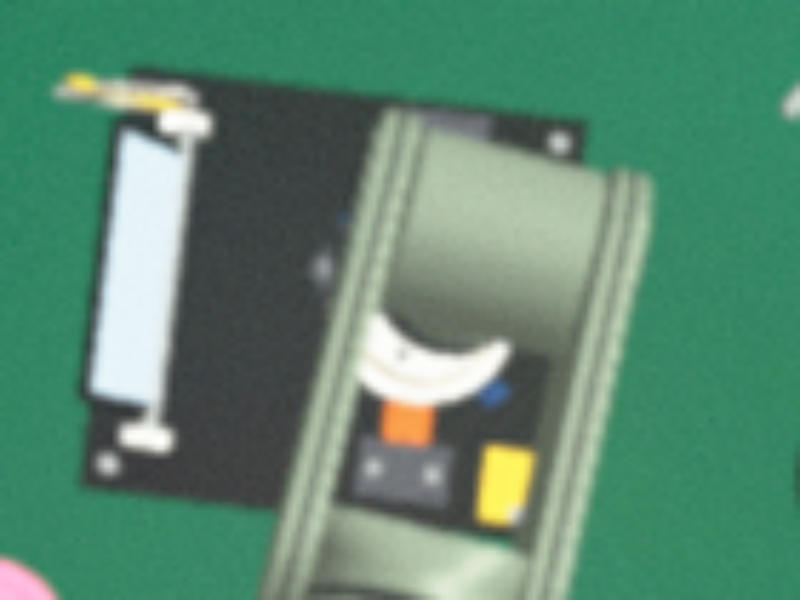

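```bash
python3 - <<'E'
from h import *
print(onz("scene",(237.2,169.3),169.4))
print(proj("scene",[524.2,-55.4,169.4]),proj("scene",[524.2,-55.4,129.4]))
# spigot/drum silhouette columns
im=capture("scene");h=cv2.cvtColor(im,cv2.COLOR_RGB2HSV);m=(h[...,1]<70)&(h[...,2]>150)
for r in range(166,186,2):
    xs=np.where(m[r,205:275])[0]+205; print(r,xs.min(),xs.max(),(xs.min()+xs.max())/2)
# predicted extremes of flange circle (z 124..134) for current TCP
for z,rad in((134,50),(124,50),(169,40)):
  P=np.array([proj("scene",[524.2+rad*np.cos(a),-55.4+rad*np.sin(a),z]) for a in np.linspace(0,6.28,200)])
  print(z,P.min(0),P.max(0))
E
```

```text
[523.10508726 -49.24328297 169.4       ]
[235.50378585 168.32052804] [236.6932275  179.29618604]
166 222 250 236.0
168 221 251 236.0
170 221 251 236.0
172 221 263 242.0
174 221 254 237.5
176 220 255 237.5
178 219 268 243.5
180 219 255 237.0
182 219 254 236.5
184 220 253 236.5
134 [218.23280091 165.97305101] [254.83807916 190.83715246]
124 [218.63073356 168.64823143] [255.02166195 193.51502735]
169 [220.55175491 158.72485824] [250.44850491 178.59123638]
```

Allowing for the roughly 1 px bias of the scene camera (the lugs show the same), the hub is centred on the TCP. I'll correct xy and lower it.

```bash
python3 -m crank '[{"x":-0.003,"y":-0.003,"z":0.003,"ax":0.002,"ay":-0.009,"az":0.002,"hand":255},{"x":0,"y":0,"z":0,"ax":0,"ay":0,"az":0,"hand":255},{"x":0,"y":0,"z":0,"ax":0,"ay":0,"az":0,"hand":255}]'
python3 -c "
from h import *
need(527.3,-59,146)"
```

```text
clock: 6.48
position: [531.1, -59.3, 176.3]
orientation: [0.064, 0.998, -0.001, 0.006]
force: [0.4, -0.6, -5.1]
finger_gap: 0.452
t 6.48 pos [531.1 -59.3 176.3] d tool mm [ 4.2 -0.1 30.3] rot [-0.0011  0.0119  0.0015] F [ 0.4 -0.6 -5.1] gap 0.452
```

```bash
python3 -m crank '[{"x":0.003,"y":0,"z":0.004,"ax":0,"ay":0.010,"az":0.001,"hand":255},{"x":0,"y":0,"z":0,"ax":0,"ay":0,"az":0,"hand":255}]'
python3 -c "
from h import *
need(527.3,-59,146)"
python3 -m crank '[{"x":0,"y":0,"z":0,"ax":0,"ay":0,"az":0,"hand":255}]'
python3 -c "
from h import *
need(527.3,-59,146)"
```

```text
clock: 6.65
position: [528.6, -59.2, 173.3]
orientation: [0.065, 0.998, -0.001, 0.002]
force: [0.4, 0.4, -6.4]
finger_gap: 0.454
t 6.65 pos [528.6 -59.2 173.3] d tool mm [ 1.4  0.  27.3] rot [-0.0015  0.0032  0.0002] F [ 0.4  0.4 -6.4] gap 0.454
clock: 6.73
position: [528.9, -59.2, 173.6]
orientation: [0.065, 0.998, -0.001, 0.002]
force: [-0.0, -0.0, -5.4]
finger_gap: 0.454
t 6.73 pos [528.9 -59.2 173.6] d tool mm [ 1.7  0.1 27.5] rot [-0.0015  0.0038  0.0001] F [-0.  -0.  -5.4] gap 0.454
```

```bash
python3 -m crank '[{"x":0.002,"y":0,"z":0.006,"ax":-0.001,"ay":0.004,"az":0,"hand":255},{"x":0,"y":0,"z":0.006,"ax":0,"ay":0,"az":0,"hand":255},{"x":0,"y":0,"z":0,"ax":0,"ay":0,"az":0,"hand":255}]'
python3 -c "
from h import *
need(527.3,-59,146)"
```

```text
clock: 6.98
position: [526.9, -59.1, 160.9]
orientation: [0.065, 0.998, -0.0, 0.0]
force: [-0.7, 1.1, -5.6]
finger_gap: 0.453
t 6.98 pos [526.9 -59.1 160.9] d tool mm [-0.4  0.2 14.9] rot [-0.0005  0.0002 -0.0001] F [-0.7  1.1 -5.6] gap 0.453
```

```bash
python3 -m crank '[{"x":0,"y":0,"z":0.005,"ax":0,"ay":0,"az":0,"hand":255},{"x":0,"y":0,"z":0.004,"ax":0,"ay":0,"az":0,"hand":255},{"x":0,"y":0,"z":0,"ax":0,"ay":0,"az":0,"hand":255}]'
python3 -c "
from h import *
need(527.3,-59,146)"
```

```text
clock: 7.23
position: [526.3, -59.0, 150.0]
orientation: [0.065, 0.998, -0.0, -0.001]
force: [0.2, 0.3, -5.2]
finger_gap: 0.447
t 7.23 pos [526.3 -59.  150. ] d tool mm [-1.   0.2  4. ] rot [-0.0002 -0.0014 -0.0003] F [ 0.2  0.3 -5.2] gap 0.447
```

```bash
python3 -m crank '[{"x":-0.001,"y":0,"z":0.003,"ax":0,"ay":-0.001,"az":0,"hand":255},{"x":0,"y":0,"z":0,"ax":0,"ay":0,"az":0,"hand":255}]'
python3 -m crank '[{"x":0,"y":0,"z":0.002,"ax":0,"ay":0,"az":0,"hand":255},{"x":0,"y":0,"z":0,"ax":0,"ay":0,"az":0,"hand":255}]'
python3 -c "
from h import *
need(527.3,-59,146)"
```

```text
clock: 7.4
position: [527.0, -59.1, 146.1]
orientation: [0.065, 0.998, 0.0, -0.001]
force: [-0.9, 0.7, -5.9]
finger_gap: 0.454
clock: 7.57
position: [527.5, -59.3, 145.7]
orientation: [0.065, 0.998, -0.0, -0.0]
force: [-1.6, 1.2, -3.0]
finger_gap: 0.449
t 7.57 pos [527.5 -59.3 145.7] d tool mm [ 0.2  0.2 -0.3] rot [-0.0002 -0.0009 -0.0003] F [-1.6  1.2 -3. ] gap 0.449
```

```bash
python3 -m crank '[{"x":0,"y":0,"z":0.001,"ax":0,"ay":0,"az":0,"hand":255},{"x":0,"y":0,"z":0,"ax":0,"ay":0,"az":0,"hand":255}]'
python3 -c "
from h import *
need(527.3,-59,146)
im=capture('scene');cv2.imwrite('pics/s4.png',cv2.resize(im[130:230,180:305,::-1],(750,600)))"
```

```text
clock: 7.73
position: [528.5, -59.5, 145.9]
orientation: [0.065, 0.998, -0.0, 0.001]
force: [0.5, 0.5, -6.1]
finger_gap: 0.455
t 7.73 pos [528.5 -59.5 145.9] d tool mm [ 1.2  0.3 -0.1] rot [-0.0005  0.0018 -0.0003] F [ 0.5  0.5 -6.1] gap 0.455
```

View pics/s4.png

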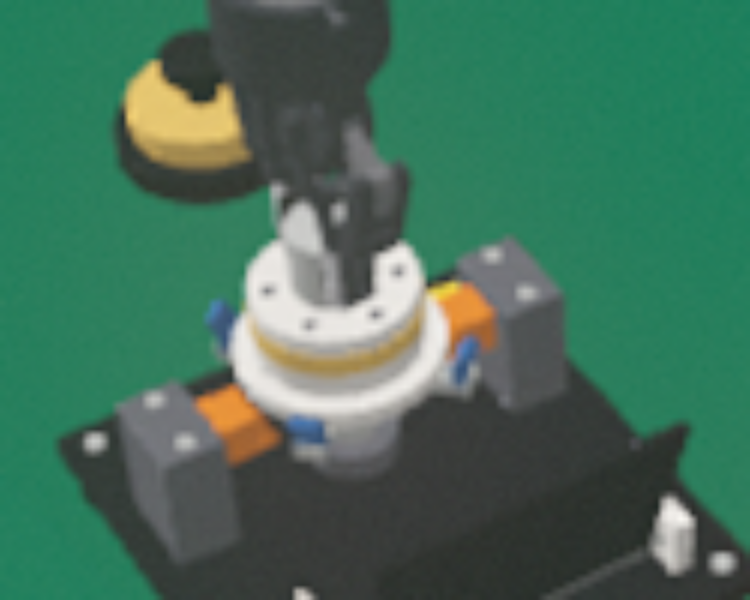

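The flange sits down between the blue lugs, nearly on the stage, but the arm still carries the full weight. I'll go on down.

```bash
python3 -m crank '[{"x":0.001,"y":0,"z":0.0025,"ax":0,"ay":0.001,"az":0,"hand":255},{"x":0,"y":0,"z":0,"ax":0,"ay":0,"az":0,"hand":255}]'
python3 -m crank '[{"x":0,"y":0,"z":0.0015,"ax":0,"ay":0,"az":0,"hand":255},{"x":0,"y":0,"z":0,"ax":0,"ay":0,"az":0,"hand":255}]'
python3 -c "
from h import *
need(527.3,-59,145)"
```

```text
clock: 7.95
position: [528.7, -59.6, 145.2]
orientation: [0.065, 0.998, -0.0, 0.002]
force: [-3.8, 0.1, 4.3]
finger_gap: 0.456
clock: 8.12
position: [528.7, -59.6, 145.3]
orientation: [0.065, 0.998, -0.0, 0.002]
force: [-2.5, 0.7, 4.9]
finger_gap: 0.456
t 8.12 pos [528.7 -59.6 145.3] d tool mm [1.5 0.4 0.3] rot [-0.0007  0.0037 -0.0002] F [-2.5  0.7  4.9] gap 0.456
```

It has seated: the force changed from -6 to +5 N. I'll ease off the side load and open.

```bash
python3 -m crank '[{"x":0.001,"y":0,"z":0,"ax":0,"ay":0.002,"az":0,"hand":255},{"x":0,"y":0,"z":0,"ax":0,"ay":0,"az":0,"hand":255},{"x":0,"y":0,"z":0,"ax":0,"ay":0,"az":0,"hand":110},{"x":0,"y":0,"z":0,"ax":0,"ay":0,"az":0,"hand":80},{"x":0,"y":0,"z":0,"ax":0,"ay":0,"az":0,"hand":40},{"x":0,"y":0,"z":0,"ax":0,"ay":0,"az":0,"hand":0},{"x":0,"y":0,"z":0,"ax":0,"ay":0,"az":0,"hand":0},{"x":0,"y":0,"z":0,"ax":0,"ay":0,"az":0,"hand":0},{"x":0,"y":0,"z":0,"ax":0,"ay":0,"az":0,"hand":0}]'
python3 -c "
from h import *
need(527.3,-59,210)"
```

```text
clock: 8.87
position: [530.5, -60.4, 145.4]
orientation: [0.065, 0.998, -0.001, 0.004]
force: [0.5, -0.1, 0.2]
finger_gap: 1.003
t 8.87 pos [530.5 -60.4 145.4] d tool mm [  2.8   0.8 -64.7] rot [-0.0021  0.0089 -0.0003] F [ 0.5 -0.1  0.2] gap 1.003
```

```bash
python3 -m crank '[{"x":0.002,"y":0,"z":-0.012,"ax":-0.002,"ay":0.008,"az":0,"hand":0},{"x":0,"y":0,"z":-0.02,"ax":0,"ay":0,"az":0,"hand":0},{"x":0,"y":0,"z":-0.02,"ax":0,"ay":0,"az":0,"hand":0},{"x":0,"y":0,"z":-0.01,"ax":0,"ay":0,"az":0,"hand":0},{"x":0,"y":0,"z":0,"ax":0,"ay":0,"az":0,"hand":0}]'
python3 - <<'E'
from h import *
need(527.3,-59,210)
im=capture('scene');cv2.imwrite('pics/s5f.png',im[...,::-1]);cv2.imwrite('pics/s5.png',cv2.resize(im[130:230,180:305,::-1],(750,600)))
E
```

```text
clock: 9.28
position: [526.9, -59.7, 207.6]
orientation: [0.065, 0.998, 0.0, -0.002]
force: [-0.2, 0.2, 1.4]
finger_gap: 1.0
t 9.28 pos [526.9 -59.7 207.6] d tool mm [-0.3  0.8 -2.4] rot [ 0.0006 -0.0043 -0.0004] F [-0.2  0.2  1.4] gap 1.0
```

View pics/s5.png

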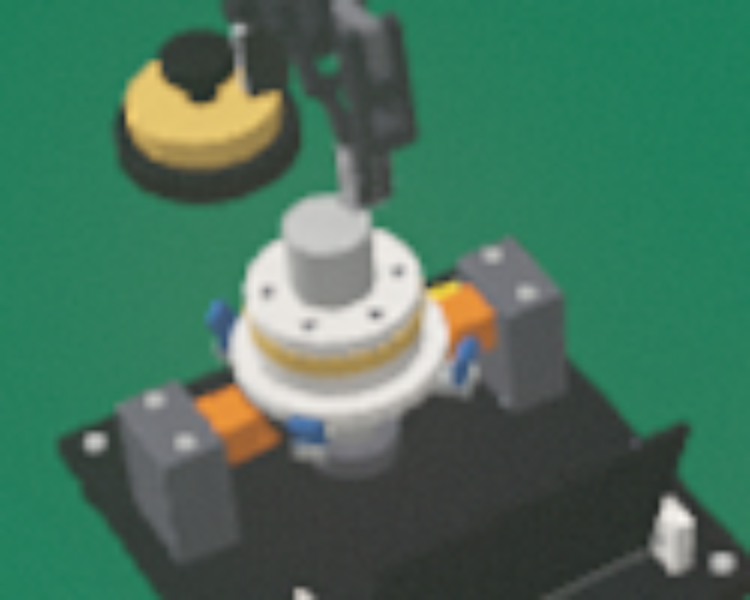

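The hub stands upright and free on the raised stage, inside the lugs (spigot top at crop (327,225)). Next I shut the fingers and press.

```bash
python3 -m crank '[{"x":0,"y":0.001,"z":0,"ax":0,"ay":-0.004,"az":0,"hand":255},{"x":0,"y":0,"z":0,"ax":0,"ay":0,"az":0,"hand":255},{"x":0,"y":0,"z":0,"ax":0,"ay":0,"az":0,"hand":255},{"x":0,"y":0,"z":0,"ax":0,"ay":0,"az":0,"hand":255},{"x":0,"y":0,"z":0,"ax":0,"ay":0,"az":0,"hand":255},{"x":0,"y":0,"z":0,"ax":0,"ay":0,"az":0,"hand":255},{"x":0,"y":0,"z":0.010,"ax":0,"ay":0,"az":0,"hand":255},{"x":0,"y":0,"z":0.008,"ax":0,"ay":0,"az":0,"hand":255},{"x":0,"y":0,"z":0,"ax":0,"ay":0,"az":0,"hand":255}]'
python3 -c "
from h import *
need(527.3,-59,178)"
```

```text
clock: 10.08
position: [523.2, -57.6, 181.1]
orientation: [0.065, 0.998, 0.001, -0.005]
force: [-0.7, -0.5, -0.6]
finger_gap: 0.001
t 10.08 pos [523.2 -57.6 181.1] d tool mm [-4.3 -0.9  3.1] rot [ 0.0022 -0.0101 -0.0004] F [-0.7 -0.5 -0.6] gap 0.001
```

```bash
python3 -m crank '[{"x":-0.003,"y":-0.001,"z":0,"ax":0.002,"ay":-0.008,"az":0,"hand":255},{"x":0,"y":0,"z":0,"ax":0,"ay":0,"az":0,"hand":255}]'
python3 -c "
from h import *
need(527.3,-59,178)"
```

```text
clock: 10.25
position: [525.4, -58.8, 179.4]
orientation: [0.065, 0.998, 0.0, -0.002]
force: [0.1, -0.0, 0.0]
finger_gap: 0.001
t 10.25 pos [525.4 -58.8 179.4] d tool mm [-1.9  0.1  1.4] rot [ 0.0004 -0.0042 -0.0004] F [ 0.1 -0.   0. ] gap 0.001
```

```bash
python3 -m crank '[{"x":-0.001,"y":0,"z":0.004,"ax":0,"ay":-0.004,"az":0,"hand":255},{"x":0,"y":0,"z":0.003,"ax":0,"ay":-0.001,"az":0,"hand":255},{"x":0,"y":0,"z":0.003,"ax":0,"ay":-0.001,"az":0,"hand":255}]'
python3 -c "
from h import *
need(527.3,-59,138)"
```

```text
clock: 10.5
position: [527.2, -59.2, 171.1]
orientation: [0.065, 0.998, -0.0, 0.002]
force: [-4.2, 0.6, 9.4]
finger_gap: -0.001
t 10.5 pos [527.2 -59.2 171.1] d tool mm [ 0.   0.2 33.1] rot [ 0.0001  0.0037 -0.0003] F [-4.2  0.6  9.4] gap -0.001
```

```bash
python3 -m crank '[{"x":0,"y":0,"z":0.005,"ax":0,"ay":0.002,"az":0,"hand":255},{"x":0,"y":0,"z":0.005,"ax":0,"ay":0,"az":0,"hand":255},{"x":0,"y":0,"z":0.005,"ax":0,"ay":0,"az":0,"hand":255}]'
python3 -c "
from h import *
need(527.3,-59,138)"
```

```text
clock: 10.75
position: [528.0, -59.5, 163.7]
orientation: [0.065, 0.998, -0.001, 0.002]
force: [-8.2, 1.7, 20.2]
finger_gap: -0.002
t 10.75 pos [528.  -59.5 163.7] d tool mm [ 0.9  0.4 25.7] rot [-0.001   0.0039  0.0003] F [-8.2  1.7 20.2] gap -0.002
```

```bash
python3 -m crank '[{"x":0.001,"y":0,"z":0.006,"ax":0,"ay":0.003,"az":0,"hand":255},{"x":0.001,"y":0,"z":0.006,"ax":0,"ay":0.001,"az":0,"hand":255},{"x":0,"y":0,"z":0.006,"ax":0,"ay":0,"az":0,"hand":255}]'
python3 -c "
from h import *
need(527.3,-59,138)"
```

```text
clock: 11.0
position: [529.8, -59.9, 158.5]
orientation: [0.064, 0.998, -0.002, 0.005]
force: [-8.6, 1.7, 21.4]
finger_gap: 0.002
t 11.0 pos [529.8 -59.9 158.5] d tool mm [ 2.8  0.7 20.5] rot [-0.0028  0.0093  0.0013] F [-8.6  1.7 21.4] gap 0.002
```

```bash
python3 -m crank '[{"x":0.004,"y":0,"z":0.007,"ax":-0.003,"ay":0.010,"az":0,"hand":255},{"x":0.003,"y":0,"z":0.007,"ax":0,"ay":0.006,"az":0,"hand":255},{"x":0.002,"y":0,"z":0.007,"ax":0,"ay":0.003,"az":0,"hand":255}]'
python3 - <<'E'
from h import *
need(527.3,-59,138)
im=capture('scene');cv2.imwrite('pics/s6.png',cv2.resize(im[130:230,180:305,::-1],(750,600)))
E
```

```text
clock: 11.25
position: [527.8, -59.5, 151.3]
orientation: [0.064, 0.998, -0.0, 0.004]
force: [-7.2, 3.1, 14.5]
finger_gap: -0.004
t 11.25 pos [527.8 -59.5 151.3] d tool mm [ 0.7  0.4 13.3] rot [-0.0004  0.0075  0.0018] F [-7.2  3.1 14.5] gap -0.004
```

View pics/s6.png

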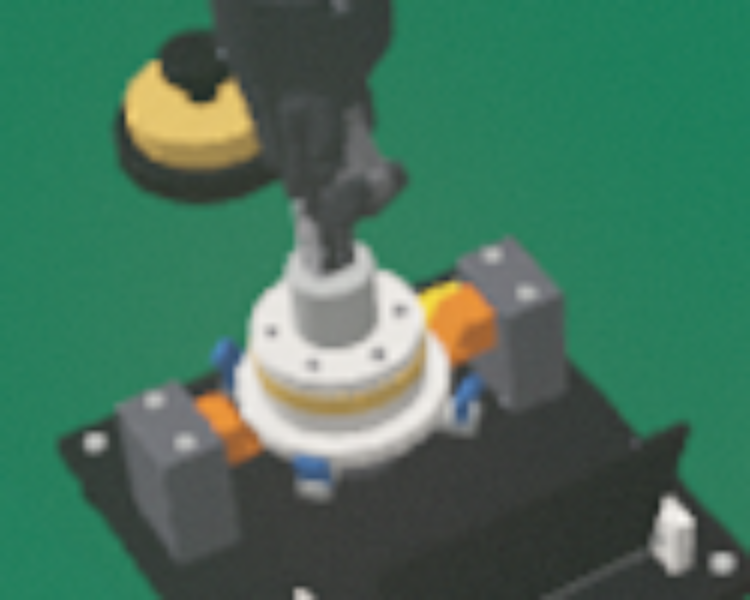

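The hub is level and about 25 mm down, with the flange wedging the bolts aside. I'll keep pressing.

```bash
python3 -m crank '[{"x":0.003,"y":0,"z":0.007,"ax":-0.001,"ay":0.009,"az":0,"hand":255},{"x":0.002,"y":0,"z":0.007,"ax":0,"ay":0.005,"az":0,"hand":255},{"x":0.002,"y":0,"z":0.007,"ax":0,"ay":0.004,"az":0,"hand":255}]'
python3 -c "
from h import *
need(527.3,-59,138)"
```

```text
clock: 11.55
position: [527.3, -59.2, 140.1]
orientation: [0.064, 0.998, -0.0, 0.003]
force: [-3.6, 0.6, 12.9]
finger_gap: -0.001
t 11.55 pos [527.3 -59.2 140.1] d tool mm [0.  0.2 2.1] rot [-0.0002  0.006   0.0024] F [-3.6  0.6 12.9] gap -0.001
```

```bash
python3 -m crank '[{"x":0.001,"y":0,"z":0.006,"ax":0,"ay":0.006,"az":0,"hand":255},{"x":0.001,"y":0,"z":0.006,"ax":0,"ay":0.002,"az":0,"hand":255},{"x":0.001,"y":0,"z":0.005,"ax":0,"ay":0.002,"az":0,"hand":255},{"x":0,"y":0,"z":0.005,"ax":0,"ay":0.001,"az":0,"hand":255}]'
python3 -c "
from h import *
need(527.3,-59,138)"
```

```text
clock: 11.88
position: [528.0, -59.4, 138.0]
orientation: [0.063, 0.998, -0.001, 0.001]
force: [-13.3, 2.5, 26.9]
finger_gap: -0.003
t 11.88 pos [528.  -59.4 138. ] d tool mm [0.7 0.3 0. ] rot [-0.0022  0.0016  0.0041] F [-13.3   2.5  26.9] gap -0.003
```

At the stop. I'll hold about 0.8 s.

```bash
python3 -m crank '[{"x":0.001,"y":0,"z":0.005,"ax":0,"ay":0.001,"az":0,"hand":255},{"x":0.001,"y":0,"z":0.005,"ax":0,"ay":0.001,"az":0,"hand":255},{"x":0.001,"y":0,"z":0.005,"ax":0,"ay":0.001,"az":0,"hand":255},{"x":0.001,"y":0,"z":0.005,"ax":0,"ay":0.001,"az":0,"hand":255},{"x":0.001,"y":0,"z":0.005,"ax":0,"ay":0.001,"az":0,"hand":255},{"x":0.001,"y":0,"z":0.005,"ax":0,"ay":0.001,"az":0,"hand":255},{"x":0.001,"y":0,"z":0.005,"ax":0,"ay":0.001,"az":0,"hand":255},{"x":0.001,"y":0,"z":0.005,"ax":0,"ay":0.001,"az":0,"hand":255},{"x":0.001,"y":0,"z":0.005,"ax":0,"ay":0.001,"az":0,"hand":255},{"x":0.001,"y":0,"z":0.005,"ax":0,"ay":0.001,"az":0,"hand":255}]'
python3 - <<'E'
from h import *
need(527.3,-59,138)
im=capture('scene');cv2.imwrite('pics/s7.png',cv2.resize(im[130:230,180:305,::-1],(750,600)))
E
```

```text
clock: 12.72
position: [527.6, -59.3, 137.9]
orientation: [0.061, 0.998, -0.004, 0.007]
force: [-10.1, 2.8, 24.8]
finger_gap: 0.003
t 12.72 pos [527.6 -59.3 137.9] d tool mm [ 0.3  0.3 -0.1] rot [-0.0069  0.0137  0.0077] F [-10.1   2.8  24.8] gap 0.003
```

View pics/s7.png

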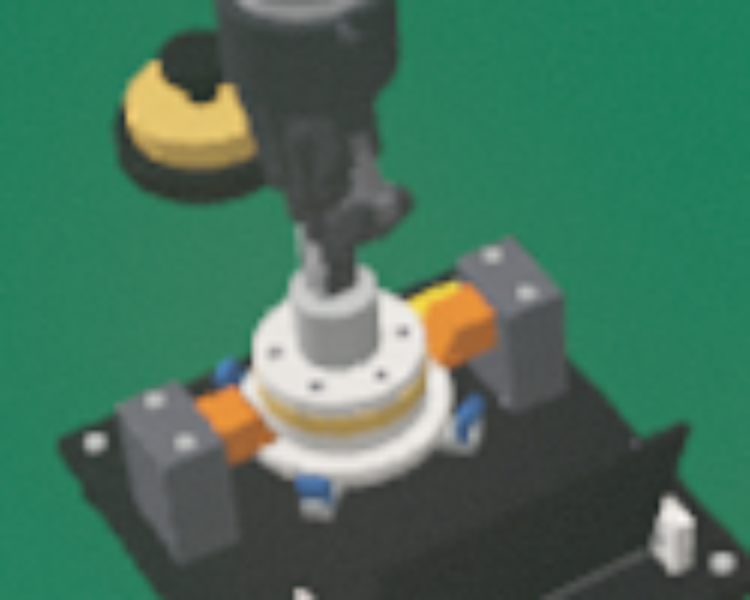

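Both orange bolts are out over the flange, at crop (235,425) and (455,330). Now I'll let up slowly, then lift.

```bash
python3 -m crank '[{"x":0,"y":0,"z":-0.001,"ax":-0.003,"ay":0.006,"az":0.003,"hand":255},{"x":0,"y":0,"z":-0.003,"ax":-0.003,"ay":0.005,"az":0.003,"hand":255},{"x":0,"y":0,"z":-0.004,"ax":0,"ay":0,"az":0,"hand":255},{"x":0,"y":0,"z":-0.01,"ax":0,"ay":0,"az":0,"hand":255},{"x":0,"y":0,"z":-0.02,"ax":0,"ay":0,"az":0,"hand":255},{"x":0,"y":0,"z":-0.02,"ax":0,"ay":0,"az":0,"hand":255},{"x":0,"y":0,"z":-0.01,"ax":0,"ay":0,"az":0,"hand":255},{"x":0,"y":0,"z":0,"ax":0,"ay":0,"az":0,"hand":255}]'
python3 - <<'E'
from h import *
C=np.array([527.3,-59,0]);Rz=R.from_euler('z',-0.13)
print(C+Rz.apply([0,95,0]),C+Rz.apply([0,137,110]))
p=C+Rz.apply([0,85,0]);need(p[0],p[1],200)
im=capture('scene');cv2.imwrite('pics/s8.png',cv2.resize(im[130:250,180:330,::-1],(750,600)))
E
```

```text
clock: 13.43
position: [527.5, -59.2, 212.7]
orientation: [0.064, 0.998, -0.001, 0.002]
force: [0.4, 0.2, 0.1]
finger_gap: -0.002
[539.61524355  35.1983799    0.        ] [545.05987754  76.84397944 110.        ]
t 13.43 pos [527.5 -59.2 212.7] d tool mm [ 0.1 85.2 12.5] rot [-0.0015  0.0049  0.002 ] F [0.4 0.2 0.1] gap -0.002
```

View pics/s8.png

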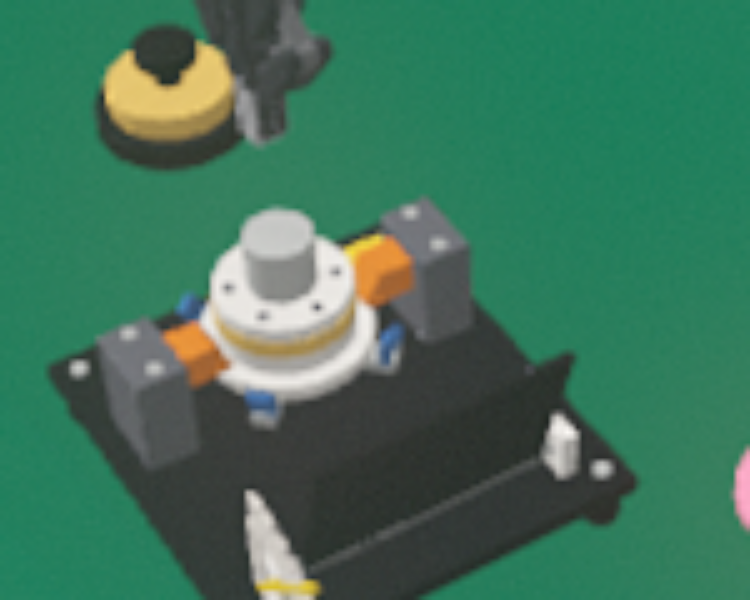

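The hub stays down by itself with both bolts over the flange. Now I'll measure the mirror: hinge line and edge in the top view.

```bash
python3 - <<'E'
from h import *
b=cv2.imread("pics/top0.png")
cv2.imwrite("pics/mir.png",cv2.resize(b[155:245,250:290],(354,797) if 0 else (266,598),interpolation=cv2.INTER_CUBIC))
C=np.array([527.3,-59,0]);Rz=R.from_euler('z',-0.13)
for th in (0,.1,.2,.3,.4):
  print(th,[proj("top",C+Rz.apply([x,140+112*np.sin(th),50+112*np.cos(th)])).round(1) for x in(-75,75)],[proj("scene",C+Rz.apply([x,140+112*np.sin(th),50+112*np.cos(th)])).round(1) for x in(-75,75)])
print("hinge",[proj("top",C+Rz.apply([x,140,50])).round(1) for x in(-75,75)])
E
```

```text
0 [array([270.4, 221. ]), array([276.5, 171. ])] [array([285.8, 189.8]), array([234.6, 213.3])]
0.1 [array([266.6, 220.5]), array([272.7, 170.5])] [array([288.2, 192.5]), array([236.9, 216.3])]
0.2 [array([262.9, 220.1]), array([269.1, 170.2])] [array([290.6, 195.6]), array([239.1, 219.6])]
0.3 [array([259.3, 219.7]), array([265.5, 169.9])] [array([293. , 198.9]), array([241.4, 223.1])]
0.4 [array([255.9, 219.3]), array([262. , 169.6])] [array([295.3, 202.4]), array([243.7, 226.9])]
hinge [array([270.9, 222. ]), array([276.6, 175.3])]
```

View pics/mir.png

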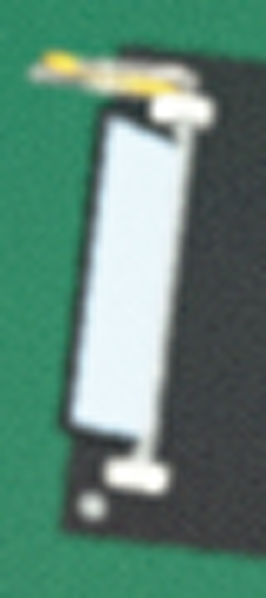

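The mirror already leans out at about 0.28 rad (outer edge at top-view pixels (260,220) and (265,171), matching the projection for 0.3). I'll move the shut fingers over the gap between hub and mirror, then go down.

```bash
python3 -m crank '[{"x":0,"y":0.025,"z":0,"ax":-0.001,"ay":0.004,"az":0.002,"hand":255},{"x":0,"y":0.03,"z":0,"ax":0,"ay":0,"az":0,"hand":255},{"x":0,"y":0.03,"z":0,"ax":0,"ay":0,"az":0,"hand":255},{"x":0,"y":0.015,"z":0,"ax":0,"ay":0,"az":0,"hand":255},{"x":0,"y":0,"z":0,"ax":0,"ay":0,"az":0,"hand":255}]'
cat >>h.py <<'E'
def fx(x,y,z):
    p=np.array([527.3,-59,0])+R.from_euler('z',-0.13).apply([x,y,0]);need(p[0],p[1],z)
    s=read_state()["position"];q=R.from_euler('z',.13).apply(s-np.array([527.3,-59,0]));print("fixture pos",q.round(1))
E
python3 -c "
from h import *
fx(0,105,112)"
```

```text
clock: 13.9
position: [538.3, 42.1, 206.0]
orientation: [0.068, 0.998, -0.0, -0.004]
force: [-0.4, 0.1, 0.1]
finger_gap: -0.001
t 13.9 pos [538.3  42.1 206. ] d tool mm [-2.9  3.5 94. ] rot [-0.0009 -0.0071 -0.0056] F [-0.4  0.1  0.1] gap -0.001
fixture pos [ -2.2 101.6 206. ]
```

```bash
python3 -m crank '[{"x":-0.002,"y":0.002,"z":0.018,"ax":0,"ay":-0.007,"az":-0.004,"hand":255},{"x":0,"y":0,"z":0.02,"ax":0,"ay":-0.001,"az":0,"hand":255},{"x":0,"y":0,"z":0.012,"ax":0,"ay":-0.001,"az":0,"hand":255},{"x":0,"y":0,"z":0,"ax":0,"ay":0,"az":0,"hand":255}]'
python3 -c "
from h import *
fx(0,105,112)"
```

```text
clock: 14.23
position: [538.8, 43.8, 150.8]
orientation: [0.064, 0.998, -0.001, -0.001]
force: [-0.4, -0.6, -0.3]
finger_gap: 0.002
t 14.23 pos [538.8  43.8 150.8] d tool mm [-2.   1.7 38.8] rot [-0.0028 -0.0014  0.0021] F [-0.4 -0.6 -0.3] gap 0.002
fixture pos [ -1.9 103.4 150.8]
```

```bash
python3 -m crank '[{"x":0,"y":0,"z":0.012,"ax":-0.002,"ay":-0.003,"az":0.002,"hand":255},{"x":0,"y":0,"z":0.012,"ax":0,"ay":-0.002,"az":0,"hand":255},{"x":0,"y":0,"z":0.009,"ax":0,"ay":0,"az":0,"hand":255},{"x":0,"y":0,"z":0,"ax":0,"ay":0,"az":0,"hand":255},{"x":0,"y":0,"z":0,"ax":0,"ay":0,"az":0,"hand":255}]'
python3 -c "
from h import *
fx(0,130,112)"
```

```text
clock: 14.65
position: [536.9, 40.9, 114.4]
orientation: [0.066, 0.998, -0.001, -0.001]
force: [0.5, -0.1, 0.3]
finger_gap: 0.002
t 14.65 pos [536.9  40.9 114.4] d tool mm [-3.4 29.7  2.3] rot [-0.0024 -0.0018 -0.0023] F [ 0.5 -0.1  0.3] gap 0.002
fixture pos [ -3.4 100.3 114.4]
```

Now I push along +y in small rows.

```bash
python3 -m crank '[{"x":-0.001,"y":0.015,"z":0.001,"ax":-0.002,"ay":-0.002,"az":-0.002,"hand":255},{"x":0,"y":0.012,"z":0,"ax":0,"ay":0,"az":0,"hand":255},{"x":0,"y":0.01,"z":0,"ax":0,"ay":0,"az":0,"hand":255},{"x":0,"y":0,"z":0,"ax":0,"ay":0,"az":0,"hand":255}]'
python3 -c "
from h import *
fx(0,186,112)
im=capture('scene');cv2.imwrite('pics/s9.png',cv2.resize(im[130:250,180:330,::-1],(750,600)))"
```

```text
clock: 14.98
position: [544.6, 77.7, 115.6]
orientation: [0.066, 0.998, -0.0, 0.002]
force: [-0.4, -0.0, -0.3]
finger_gap: -0.002
t 14.98 pos [544.6  77.7 115.6] d tool mm [-0.4 48.2  3.6] rot [-0.0006  0.0034 -0.0028] F [-0.4 -0.  -0.3] gap -0.002
fixture pos [ -0.5 137.8 115.6]
```

View pics/s9.png

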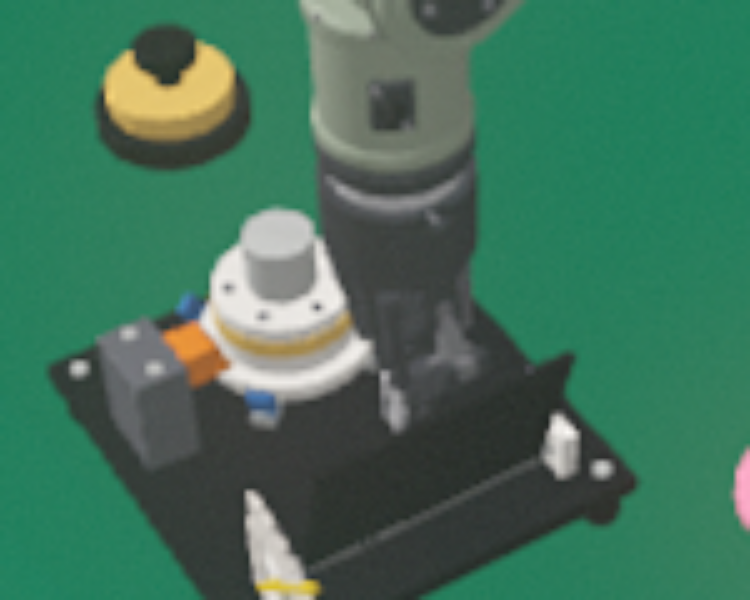

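The fingertips are behind the mirror and clear of the hub, and the mirror has not moved yet. I'll go on.

```bash
python3 -m crank '[{"x":0,"y":0.01,"z":0.002,"ax":0,"ay":0.003,"az":-0.002,"hand":255},{"x":0,"y":0.01,"z":0.001,"ax":0,"ay":0,"az":0,"hand":255},{"x":0,"y":0.01,"z":0.001,"ax":0,"ay":0,"az":0,"hand":255},{"x":0,"y":0,"z":0,"ax":0,"ay":0,"az":0,"hand":255}]'
python3 -c "
from h import *
fx(0,186,112)
im=capture('scene');cv2.imwrite('pics/s10.png',cv2.resize(im[130:250,180:330,::-1],(750,600)))"
```

```text
clock: 15.37
position: [549.0, 107.2, 111.8]
orientation: [0.065, 0.998, -0.003, 0.0]
force: [-0.1, 0.9, -0.3]
finger_gap: -0.004
t 15.37 pos [549.  107.2 111.8] d tool mm [ 0.  18.4 -0.3] rot [-0.0055  0.0011 -0.0005] F [-0.1  0.9 -0.3] gap -0.004
fixture pos [ -0.  167.6 111.8]
```

View pics/s10.png

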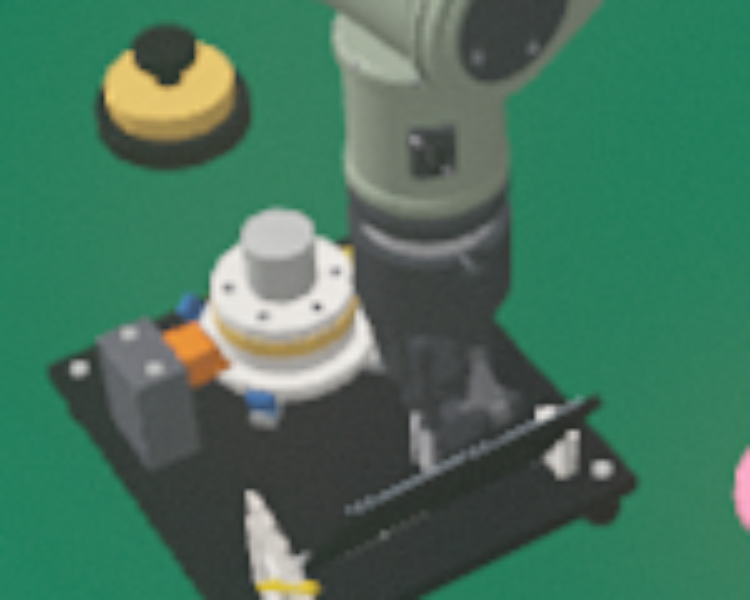

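```bash
python3 - <<'E'
from h import *
C=np.array([527.3,-59,0]);Rz=R.from_euler('z',-0.13)
for th in (.28,.5,.6,.7,.785,.85):
  q=[]
  for o in(-3,5):
   y=140+112*np.sin(th)+o*np.cos(th);z=50+112*np.cos(th)-o*np.sin(th)
   q+=[proj("scene",C+Rz.apply([x,y,z])) for x in(-75,75)]
  print(th,[((p-[180,130])*5).round() for p in q], "top",proj("top",C+Rz.apply([-75,140+112*np.sin(th),50+112*np.cos(th)])).round(1))
E
```

```text
0.28 [array([560., 336.]), array([302., 457.]), array([568., 348.]), array([310., 470.])] top [260.1 219.8]
0.5 [array([585., 376.]), array([326., 499.]), array([592., 389.]), array([334., 513.])] top [252.6 218.9]
0.6 [array([595., 395.]), array([337., 519.]), array([603., 409.]), array([345., 534.])] top [249.5 218.6]
0.7 [array([605., 415.]), array([348., 540.]), array([612., 429.]), array([355., 555.])] top [246.7 218.3]
0.785 [array([613., 432.]), array([356., 558.]), array([619., 446.]), array([362., 573.])] top [244.6 218.1]
0.85 [array([619., 445.]), array([362., 572.]), array([624., 460.]), array([368., 587.])] top [243. 218.]
```

At the current edge (crop (600,400)) the mirror is at about 0.57 rad. It needs roughly 18 mm more.

```bash
python3 -m crank '[{"x":0,"y":0.006,"z":0,"ax":-0.005,"ay":0.001,"az":0,"hand":255},{"x":0,"y":0.006,"z":0,"ax":0,"ay":0,"az":0,"hand":255},{"x":0,"y":0.004,"z":0,"ax":0,"ay":0,"az":0,"hand":255},{"x":0,"y":0,"z":0,"ax":0,"ay":0,"az":0,"hand":255}]'
python3 -c "
from h import *
fx(0,187,112)
im=capture('scene');cv2.imwrite('pics/s11.png',cv2.resize(im[130:250,180:330,::-1],(750,600)))
"
```

```text
clock: 15.75
position: [551.0, 123.1, 111.6]
orientation: [0.065, 0.998, -0.001, -0.0]
force: [-0.5, -1.5, -0.6]
finger_gap: 0.001
t 15.75 pos [551.  123.1 111.6] d tool mm [-0.1  3.4 -0.4] rot [-0.0023 -0.0008 -0.0004] F [-0.5 -1.5 -0.6] gap 0.001
fixture pos [-1.000e-01  1.836e+02  1.116e+02]
```

View pics/s11.png

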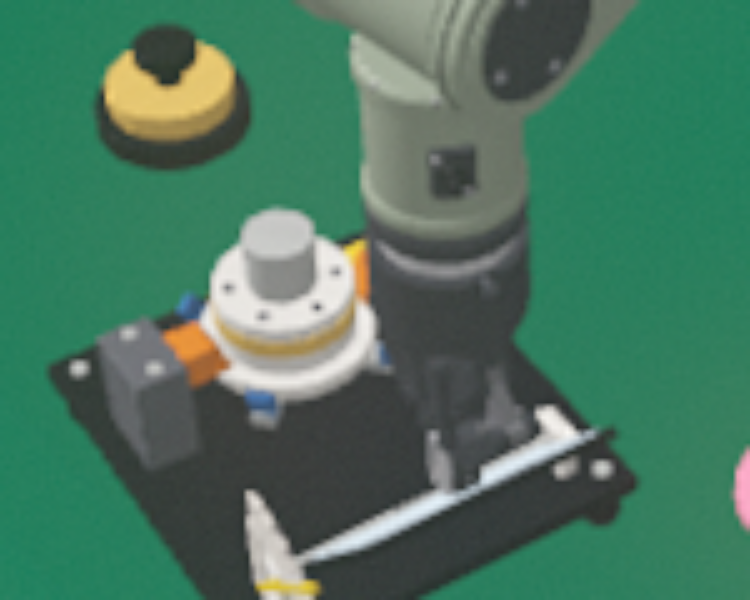

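The upper corner at crop (612,431) puts the mirror at about 0.71 rad. It needs about 4–5 mm more.

```bash
python3 -m crank '[{"x":0,"y":0.004,"z":0,"ax":-0.002,"ay":0,"az":0,"hand":255},{"x":0,"y":0.001,"z":0,"ax":0,"ay":0,"az":0,"hand":255},{"x":0,"y":0,"z":0,"ax":0,"ay":0,"az":0,"hand":255}]'
python3 -c "
from h import *
fx(0,187,112)
"
```

```text
clock: 16.05
position: [551.6, 128.0, 111.7]
orientation: [0.065, 0.998, -0.0, -0.0]
force: [-1.3, -2.5, -0.0]
finger_gap: 0.001
t 16.05 pos [551.6 128.  111.7] d tool mm [-0.1 -1.6 -0.3] rot [-0.0005 -0.0008 -0.0007] F [-1.3 -2.5 -0. ] gap 0.001
fixture pos [-1.000e-01  1.886e+02  1.117e+02]
```

Now I back off the mirror and up, then look from both cameras.

```bash
python3 -m crank '[{"x":0,"y":-0.008,"z":-0.004,"ax":0,"ay":0,"az":0,"hand":255},{"x":0,"y":-0.012,"z":-0.015,"ax":0,"ay":0,"az":0,"hand":255},{"x":0,"y":0,"z":-0.03,"ax":0,"ay":0,"az":0,"hand":255},{"x":0,"y":0,"z":-0.035,"ax":0,"ay":0,"az":0,"hand":255},{"x":0,"y":0,"z":-0.035,"ax":0,"ay":0,"az":0,"hand":255},{"x":0,"y":0,"z":-0.02,"ax":0,"ay":0,"az":0,"hand":255},{"x":0.03,"y":0.02,"z":0,"ax":0,"ay":0,"az":0,"hand":255},{"x":0.035,"y":0.03,"z":0,"ax":0,"ay":0,"az":0,"hand":255},{"x":0.035,"y":0.03,"z":0,"ax":0,"ay":0,"az":0,"hand":255},{"x":0.03,"y":0.03,"z":0,"ax":0,"ay":0,"az":0,"hand":255}]'
python3 -m crank '[{"x":0.03,"y":0.03,"z":0,"ax":0,"ay":0,"az":0,"hand":255},{"x":0.035,"y":0.035,"z":0,"ax":0,"ay":0,"az":0,"hand":255},{"x":0.025,"y":0.035,"z":0,"ax":0,"ay":0,"az":0,"hand":255},{"x":0,"y":0.03,"z":0,"ax":0,"ay":0,"az":0,"hand":255},{"x":0,"y":0,"z":0,"ax":0,"ay":0,"az":0,"hand":255}]'
python3 - <<'E'
from h import *
im=capture('scene');cv2.imwrite('pics/s12f.png',im[...,::-1]);cv2.imwrite('pics/s12.png',cv2.resize(im[130:250,180:330,::-1],(750,600)))
im=capture('top');cv2.imwrite('pics/t12f.png',im[...,::-1]);cv2.imwrite('pics/t12.png',cv2.resize(im[150:255,225:365,::-1],(800,600)))
E
```

```text
clock: 16.88
position: [439.9, 228.5, 262.0]
orientation: [0.074, 0.997, 0.005, 0.004]
force: [0.2, 0.6, -0.4]
finger_gap: -0.0
clock: 17.3
position: [369.1, 368.3, 267.3]
orientation: [0.071, 0.997, 0.011, 0.005]
force: [0.5, -0.1, 0.1]
finger_gap: 0.001
```

View pics/s12.png

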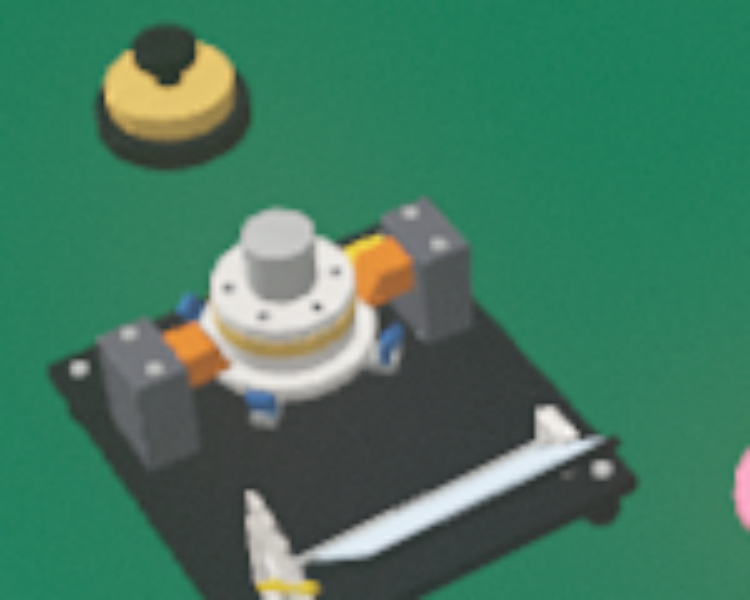

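View pics/t12.png

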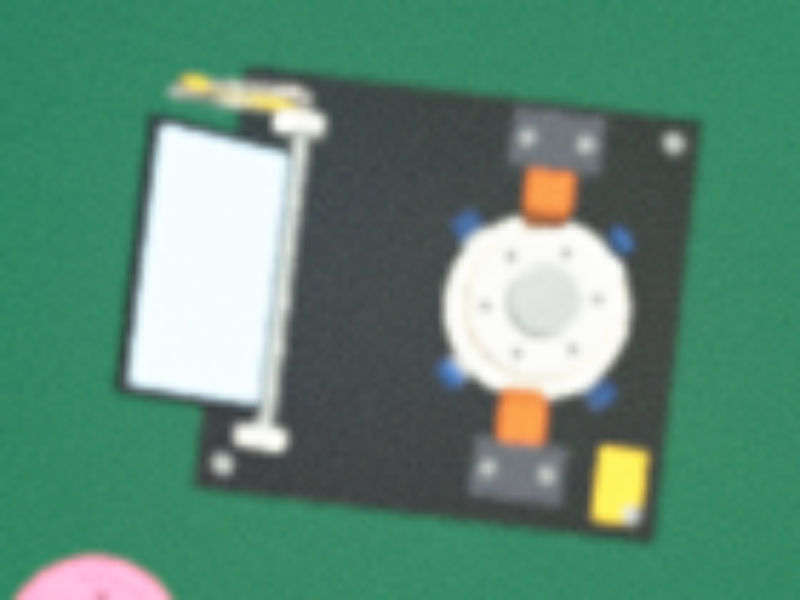

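```bash
python3 - <<'E'
from h import *
t=cv2.imread("pics/t12f.png");s=cv2.imread("pics/s12f.png")
h=cv2.cvtColor(t,cv2.COLOR_BGR2HSV)
C=np.array([527.3,-59,0]);Rz=R.from_euler('z',-0.13)
# profile along fixture y at x=-40..40, through z-projected rows in top: print gray at row
for r in (190,200,210):
    print(r,[tuple(int(v) for v in t[r,c]) for c in range(241,256)]); print('  rod',[int(t[r,c].sum()//3) for c in range(266,282)])
for th in (.7,.785,.85):
  out=[]
  for x in(-20,0,20):
    e=proj("top",C+Rz.apply([x,140+112*np.sin(th)+5*np.cos(th),50+112*np.cos(th)-5*np.sin(th)]));k=proj("top",C+Rz.apply([x,140,50]));out.append((e.round(1),k.round(1)))
  print(th,out)
cv2.imwrite("pics/s12b.png",cv2.resize(s[205:275,210:310],(800,560),interpolation=cv2.INTER_CUBIC))
E
```

```text
190 [(105, 136, 55), (104, 136, 53), (108, 140, 57), (103, 135, 51), (103, 134, 52), (107, 141, 59), (103, 130, 53), (81, 100, 51), (83, 82, 66), (165, 157, 138), (249, 245, 229), (255, 254, 247), (254, 253, 246), (254, 252, 244), (254, 252, 246)]
  rod [250, 250, 250, 250, 250, 251, 249, 226, 202, 219, 182, 116, 79, 74, 78, 79]
200 [(103, 136, 54), (107, 138, 53), (106, 138, 55), (109, 138, 59), (103, 135, 55), (94, 118, 51), (74, 88, 50), (102, 100, 86), (194, 185, 165), (252, 248, 233), (255, 254, 246), (254, 252, 246), (254, 252, 246), (254, 252, 245), (254, 253, 246)]
  rod [250, 250, 250, 251, 251, 249, 224, 204, 220, 176, 101, 73, 78, 73, 71, 76]
210 [(101, 136, 52), (107, 138, 55), (97, 134, 45), (99, 135, 50), (90, 117, 53), (64, 76, 47), (126, 120, 107), (234, 227, 205), (255, 253, 242), (254, 253, 246), (254, 253, 246), (254, 253, 246), (254, 252, 246), (254, 252, 246), (254, 252, 246)]
  rod [251, 250, 251, 251, 248, 218, 210, 226, 177, 100, 68, 72, 72, 73, 71, 75]
0.7 [(array([247.8, 200.2]), array([273. , 204.8])), (array([248.6, 193.6]), array([273.8, 198.6])), (array([249.4, 187.1]), array([274.5, 192.4]))]
0.785 [(array([245.7, 200.1]), array([273. , 204.8])), (array([246.5, 193.6]), array([273.8, 198.6])), (array([247.3, 187. ]), array([274.5, 192.4]))]
0.85 [(array([244.3, 200. ]), array([273. , 204.8])), (array([245.1, 193.5]), array([273.8, 198.6])), (array([245.9, 187. ]), array([274.5, 192.4]))]
```

View pics/s12b.png

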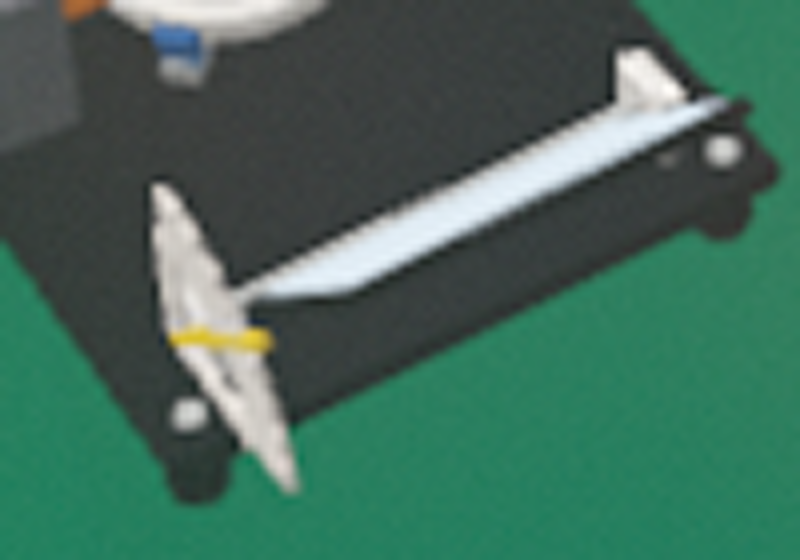

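All checks agree:
- **Hub:** its flange centre is at top crop (538,306) against a lug mean of (536,307), so it is centred. Both noses show about 30 mm, which is fully out, over the flange.
- **Mirror:** the top view gives about 0.77 rad, and the scene view about 0.74–0.755 against the yellow mark. All are inside 0.685–0.885.
- **Arm:** it is clear of everything.

Handing in.

```bash
python3 -c "
from cell import *
print(job_done())"
```

```text
the job is handed in; nothing more can be done
None
```

The job is handed in after about 17.5 s of robot time; no verdict came back. I set the silver hub on the raised stage and let go of it. I then pressed it to the stop with shut fingers for about 1 s until both bolts caught, and pushed the mirror outward with the fingertips.

My last checks, all from the two cameras:
- **Hub:** upright, about 1–2 mm off the lugs' centre at most, and staying down by itself.
- **Bolts:** both show about 30 mm, which is fully out, over the flange.
- **Mirror:** the estimates disagree slightly. The top view gives about 0.77 rad. The scene view gives about 0.74–0.755 against the corner projections and the yellow mark. All are inside 0.685–0.885.
- **Bystanders and arm:** the robot never went near the master, bin or wrench; the last close crop shows the master in place, and I did not re-measure the bin or wrench. The arm was parked clear, with wrist force under 1 N.

The first move call was refused because its rows lacked some keys, and it moved nothing. The scene camera read about 1 px off the top camera, and I allowed for that.

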